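# Prop the spring cover, then turn up the guarded knob

### The arm

A 6-joint arm with a two-finger parallel gripper is mounted at the origin on the work surface. World frame = base frame: x ahead of the robot, y to its left, z up, the work surface at z = 0. Lengths are in m, angles in rad, forces in N, time in s.
With the tool pointing down it reaches from about 0.25 to 0.775 m from the base axis. Payload 8.9 kg.
Tool frame: the origin (TCP) lies on the centre line of the jaws, within the pads' length; the fingertips stand manip.nose_length ahead of it and the grasp point (between the pads) lies 11 mm behind it (manip.nose_length is the distance from the TCP to the fingertips, in m); x points along the fingers, y is the direction in which the jaws open and shut, and the axes are right-handed (so a half turn about x gives the same grasp; the last joint's range is limited). The gripper opens to 85 mm and grips with 20 to 120 N. Pads are 22 mm wide; open, the fingers measure 114 mm over their backs; the gripper's body (76 mm by 85 mm) begins 54 mm behind the grasp point. The pads swing forward as they close: fully open they stand 13 mm farther back than shut.
Start: joints at [-1.486, 0.291, -0.153, 1.127, 0, 1.431], TCP at [0.117, -0.512, 0.239] pointing down, gripper open.
Joint ranges: [-2.52, 2.52], [-0.91, 1.74], [-1.3, 1.37], [-1.96, 2.02], [-1.52, 1.47], [-3.14, 3.14]. Speed limits (rad/s): [2.22, 2.22, 2.79, 3.14, 3.14, 3.14].

### API

Orientations are given as a unit quaternion [w, x, y, z].
In Python, from rig import manip gives the robot as it stands. The module is installed in compiled form; this text tells all that it offers.
- The arm moves only by the shell command python3 -m creep 'ROWS' [FORCE]. ROWS is JSON, a list of rows, each a list of 7 numbers: the shift along the tool's x, y, z in m, then the turn, a rotation vector about the tool's x, y, z in degrees, then the finger opening in m, from 0 to 0.0854. In form: [[tx, ty, tz, wx, wy, wz, hand], ...]. A call has 1 to 20 rows; each row is the pose to reach, as a shift and turn from the pose commanded when the call began, along the tool's axes at that moment; what a row does not reach only later rows make up. A row lasts 1/8 s, in which the tool goes at most 62.5 mm and 10.7 degrees, less where a joint would pass 70% of its speed; a pose out of reach is approached as far as the arm can. A call with a gripper value outside its range is refused whole. The fingers move at their own pace and stop on an object; FORCE is the grip in N (left out, the last holds). Time passes only in rows, so rows that repeat a pose let the fingers close. It gives the time, the measured TCP pose, the force and the opening at its end, in the units of the state.
- manip.state(): the state, without advancing time (a new reading comes with each control period).
- manip.read_camera(name): name is "scene" or "top"; returns the picture (420x560x3 uint8, red, green, blue); there is no depth.
- manip.camera_params(name): a dict with "fx", "fy", "cx", "cy" (pixels), "k1" (the pictures are not rectified: a ray, as slopes to the right and down, at radius r is drawn at 1 + k1 r^2 times it, then the intrinsics apply), "world_to_cam" (4x4, takes a point from world to camera coordinates). Camera axes: x right, y down, z forward; pixel columns grow to the right and rows downward; lengths in m; the calibration is good to about 2 mm. A picture is of the moment at which its call begins. camera_params takes no time and is no camera call.
- manip.job_done(): hands the job in, once; it reports no verdict.
Trained networks look in the newest picture that a camera, given by its name, has taken for a name from the list of things; names that differ only in an ending like _2 or _b are one class to them, and where a whole thing is asked for, a point or a joint stands for the part that bears it (a point fixed in the world has none). Each returns a list of dicts, best first, with "confidence" (0 to 1); they miss things now and then, are a little off and sometimes report something else, mostly with a low value. They report only what shows in the picture. A call takes as long as a camera call.
- manip.recognise(target, camera): "extent" ([left, top, right, bottom] in pixels, round what is visible of it).
- manip.outline_of(target, camera): "region" (420x560 bool, what is visible of it) and "extent" ([left, top, right, bottom] in pixels, round what is visible of it).
The state is a dict: "time_s": time; "joints": joint angles; "qvel": joint speeds; "joint_efforts": joint torques, N m; "eef_pos": TCP position; "tool_rot": TCP orientation; "force": force on the tool from outside, world axes, zero at the start; "wrist_torque": the same for the moment, N m; "width": finger opening in m.
Only numpy, scipy, OpenCV 4.12 (cv2) and the standard library are available. Lean on these libraries where they do the work, as an engineer would, in place of code of your own. Each camera call takes 0.05 s, during which the arm holds its last target.

### The job

Prop the small white unit's self-closing clear cover open with the aluminium stay from the stand: lift the cover by the steel tab on its side with the stay's toe, then seat the stay upright and fully down in the square socket beside the unit (its sleeve may be clamped a little to either side, so feel for the hole), toe still under the tab, and let go so that the cover rests on it. Then turn the knob under the cover clockwise as far as it goes, up against its stop, and leave the cover propped. Work gently: do not ram the stay or strain the unit, and leave the other things where they are.

Things in the scene. Friction and masses are not known exactly. Their poses are not given: they have to be found in the camera images.
- unit: White unit fixed to the table, 105 mm high. Origin on the table under the knob's axis, z up, x from its open front to the hinge at its rear, y to its left. Cheeks: inner faces y = +-65, outer +-77 mm, x -55 to 95 mm, tops 105 mm up; bay floor between them 45 mm up; rear block x 95 to 170 mm, 100 mm high. Aluminium socket block on its right: x 37 to 71, y -152 to -77 mm, top 105 mm up.
- hinge (a point): Middle of the cover's hinge line, at x = 95 mm, y = 0, 105 mm up on the unit. The hinge runs along the unit's y; axes as the unit's.
- cover (a joint): Opening angle of the cover, rad: 0 closed (level), 1.57 upright, at most 1.7. A spring and its weight (about 0.14 N m together) close it whenever nothing holds it. Clear plate 5 mm thick, reaching 122 mm from the hinge towards the front, 154 mm wide; its underside is level with the cheeks' tops when closed.
- tab (a point): Steel tab of the cover, 5 mm thick, sticking out on the unit's right (-y), with free space below it in front of the socket block. The point is on its underside, 70 mm from the hinge line and 112 mm right of the unit's middle plane; the tab spans 36 to 95 mm from the hinge line and 77 to 140 mm to the right. Axes turn with the cover (x towards the hinge, z out of its upper face).
- socket (a point): Nominal centre of the square hole in the socket block's top (unit x = 54, y = -112 mm, 105 mm up, 41 mm in front of the hinge line); axes as the unit's. The hole, 16.5 mm square and 30 mm deep, is in a dark steel sleeve, flush with the top, clamped up to 8 mm to either side of this point along the unit's y; just where is not measured. With the stay seated, toe to the hinge, the cover opens about 1.25 to 1.45 rad.
- knob (a joint): Angle of the knob, rad, growing as it turns clockwise seen from above: 0 at one stop, 1.65 at the far (clockwise) stop. It starts at 0.2 to 0.6 and stays where it is left; it rubs with about 0.1 N m.
- knob_grip (a point): Black bar knob under the cover. The point is on its upright axis, at the height to grip, 76 mm above the table. Bar 36 mm long, 13 mm thick, 38 mm high, top 91 mm above the table, on a disc 38 mm across, its top 53 mm above the table. Its x runs along the bar, away from the end with the white line, and turns with the knob.
- stay_grip (a point): The stay: loose, aluminium, 120 g, an upright square bar 14 by 14 mm, 160 mm long, with one level toe. The point is on the bar's axis, 145 mm above its foot and 15 mm below its top, where to grip it. z runs up the bar, x in the toe's direction. It starts upright in the stand's square hole, 45 mm deep.
- stay_toe (a point): Tip of the stay's toe, at its upper edge: 70 mm above the foot and 35 mm from the bar's axis. The toe is 28 mm long outside the bar, 14 mm wide and 10 mm thick. Axes as stay_grip's.
- stay_foot (a point): Centre of the stay's foot end (its lowest point, tapered over its last 6 mm to 10 mm across). Axes as stay_grip's.
- stand: Grey plastic instrument stand, fixed, 70 mm (x) by 120 mm (y) by 60 mm high, origin under its centre. Its square hole (17 mm, 45 mm deep) is at y = +25 mm and holds the stay; its round hole at y = -35 mm holds the probe.
- probe: Bystander: round steel pin 10 mm thick, 115 mm long, in the stand, its top 130 mm above the table. Origin at its foot.
- dropper: Bystander: small black bottle, 26 mm across, 65 mm high. Origin under its centre.
- drops: Bystander: small blue bottle, 26 mm across, 60 mm high. Origin under its centre.
- cup: Bystander: blue dosing cup, 36 mm across, 30 mm high. Origin under its centre.
- beaker: Bystander: steel beaker, 60 mm across, 70 mm high. Origin under its centre.
- pump: Bystander: white pump bottle, 64 mm across, 205 mm high. Origin under its centre.
- mirror: Bystander: mouth mirror lying flat, 170 mm long, 12 mm high. Origin under it, 9 mm from its middle towards the handle's end.

How it is judged:
On the way, in this order (a step that is already met when the one before it is completed fails the run):
1. the stay lifts the cover by its tab (value of joint cover above 0.5 rad and contact force between stay and cover above 0.3 N), for 0.1 s.
2. the stay stands seated in the socket, let go, with the cover resting on it (z of stay_foot in the frame of socket below -0.025 m and horizontal distance between stay_foot and socket below 0.015 m and value of joint cover above 1.1 rad and angle between stay_foot's own z axis and vertical below 0.25 rad and contact force between the fingers and stay below 0.1 N and contact force between stay and cover above 0.3 N), for 0.3 s.
3. the knob is turned clockwise to its stop while the cover stays propped (value of joint knob above 1.53 rad and value of joint cover above 1.1 rad), for 0.2 s.
At the end, for the whole second after the job is handed in: The stay stands in the socket, its foot at least 25 mm below the mouth and within 15 mm (level) of the listed socket point, leaning less than 0.25 rad, at rest and let go; the cover rests on it, open more than 1.1 rad; the knob is within 0.12 rad of its clockwise stop (all of step 3 and z of stay_foot in the frame of socket below -0.025 m and horizontal distance between stay_foot and socket below 0.015 m and angle between stay_foot's own z axis and vertical below 0.25 rad and contact force between the fingers and stay below 0.1 N and contact force between stay and cover above 0.3 N and linear speed of stay below 0.02 m/s); the robot touches nothing.
It fails at once if the stay is rammed against the unit, its cover or its socket (more than 25 N) (contact force between stay and unit above 25 N).
It fails at once if the cover is pushed hard by the robot itself (more than 15 N) (contact force between any of the fingers, the arm and cover above 15 N).
It fails at once if the stay is dropped on the table (angle between stay_foot's own z axis and vertical above 0.9 rad).
It fails at once if a bystander is pushed more than 40 mm from its place (distance of any of probe, dropper, drops, cup, beaker, pump, mirror from where it was at the start of the episode above 0.04 m).
It also fails if it takes over 72 s, if anything falls off the work surface, if the arm or the gripper's body presses on something with over 40 N, if the wrist force passes 120 N, or if a joint passes its speed limit or range.

## Working session

There is one attempt and no reset: what is moved stays moved. The work goes in short steps, Python scripts to look and compute and a shell command to move; the robot and the scene stay as the last step left them, time stands still between calls to the robot, and variables do not carry over. Pictures are saved under pics/ and viewed, and the job is handed in when it is done.

```bash
mkdir -p pics; ls; python3 - <<'E'
from rig import manip
import cv2,numpy as np
s=manip.state(); print(s); print(manip.nose_length)
for c in("scene","top"):
    im=manip.read_camera(c); cv2.imwrite(f"pics/{c}0.png",im[:,:,::-1]); p=manip.camera_params(c); print(c,p)
E
```

```text
pics
{'time_s': 0.0, 'joints': array([-1.48630091e+00,  2.91285634e-01, -1.54121387e-01,  1.12670253e+00,
       -3.37170650e-06,  1.43150571e+00]), 'qvel': array([ 0.00159312, -0.00082425, -0.0010354 , -0.0022978 ,  0.00101247,
        0.00075814]), 'joint_efforts': array([ 1.16838492e-03, -5.37135279e+01,  3.31380522e+01,  1.53761631e-02,
       -1.18752237e-04,  7.08761434e-06]), 'eef_pos': array([ 0.11648053, -0.51147683,  0.23873136]), 'tool_rot': array([ 0.07849115,  0.70269627,  0.07941945, -0.70267321]), 'force': array([-0.16890577, -0.98367159,  1.22729564]), 'wrist_torque': array([ 0.03717865,  0.01571006, -0.06639575]), 'width': 0.08514377077176144}
0.008
scene {'fx': 424.9267373487306, 'fy': 424.9267373487306, 'cx': 284.26197013096044, 'cy': 208.8850298075414, 'k1': 0.005487968735295551, 'world_to_cam': array([[ 0.48350121,  0.87533943,  0.00273221, -0.27078082],
       [ 0.56783442, -0.31126968, -0.76202051, -0.19631187],
       [-0.66617614,  0.36998929, -0.64754712,  1.44467758],
       [ 0.        ,  0.        ,  0.        ,  1.        ]])}
top {'fx': 534.1046195846482, 'fy': 534.1046195846482, 'cx': 278.67409651427346, 'cy': 214.99287252343711, 'k1': -0.045042227564855535, 'world_to_cam': array([[ 2.54931054e-02, -9.99665688e-01,  4.31430082e-03,
        -3.13622896e-02],
       [-9.84043463e-01, -2.58544558e-02, -1.76039795e-01,
         5.56895146e-01],
       [ 1.76092487e-01,  2.42341530e-04, -9.84373596e-01,
         1.57950084e+00],
       [ 0.00000000e+00,  0.00000000e+00,  0.00000000e+00,
         1.00000000e+00]])}
```

View pics/scene0.png

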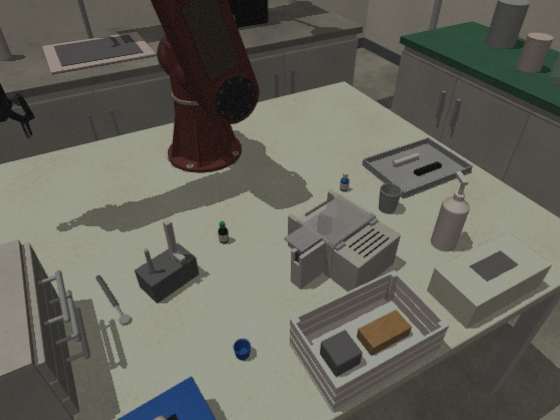

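View pics/top0.png

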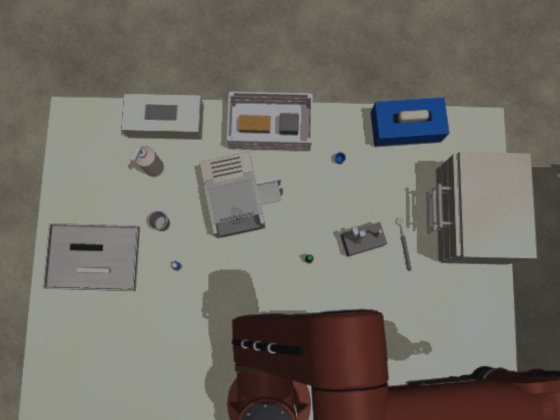

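```bash
cat > h.py <<'E'
from rig import manip
import cv2,numpy as np
from scipy.spatial.transform import Rotation as R
def proj(c,P):
    p=manip.camera_params(c);T=p['world_to_cam'];P=np.atleast_2d(P)
    q=P@T[:3,:3].T+T[:3,3];u=q[:,:2]/q[:,2:];r2=(u**2).sum(1,keepdims=True);u=u*(1+p['k1']*r2)
    return u*[p['fx'],p['fy']]+[p['cx'],p['cy']]
def unproj(c,uv,z):
    p=manip.camera_params(c);T=p['world_to_cam'];d=(np.array(uv,float)-[p['cx'],p['cy']])/[p['fx'],p['fy']]
    u=d.copy()
    for _ in range(10):u=d/(1+p['k1']*(u**2).sum())
    ray=T[:3,:3].T@np.array([u[0],u[1],1]);o=-T[:3,:3].T@T[:3,3]
    return o+ray*(z-o[2])/ray[2]
def place(pose,P):
    x,y,a=pose;P=np.atleast_2d(P).astype(float);c,s=np.cos(a),np.sin(a)
    return np.c_[x+c*P[:,0]-s*P[:,1],y+s*P[:,0]+c*P[:,1],P[:,2]]
def box(x0,x1,y0,y1,z0,z1):
    v=np.array([[x,y,z] for x in(x0,x1) for y in(y0,y1) for z in(z0,z1)])/1000
    e=[(i,j) for i in range(8) for j in range(i) if bin(i^j).count('1')==1]
    return v,e
def draw(im,c,pts,edges,col,sc,off):
    uv=(proj(c,pts)-off+0.5)*sc-0.5
    for i,j in edges: cv2.line(im,tuple(np.round(uv[i]*16).astype(int)),tuple(np.round(uv[j]*16).astype(int)),col,1,cv2.LINE_AA,4)
def crop(im,x0,y0,x1,y1,sc): return cv2.resize(im[y0:y1,x0:x1,::-1].copy(),None,fx=sc,fy=sc,interpolation=cv2.INTER_CUBIC)
E
python3 - <<'E'
from h import *
ts=manip.read_camera("top");np.save("top0.npy",ts);sc=manip.read_camera("scene");np.save("scene0.npy",sc)
for n in ["unit","stay_grip","stand","probe","knob","tab","dropper","drops","cup","cover"]:
  for c in("top","scene"):
    print(n,c,[(np.round(d['extent']),round(d['confidence'],2)) for d in manip.recognise(n,c)[:2]])
cv2.imwrite("pics/a.png",crop(ts,190,140,300,245,7));cv2.imwrite("pics/b.png",crop(sc,270,180,410,300,5.5))
cv2.imwrite("pics/c.png",crop(ts,330,210,420,280,8));cv2.imwrite("pics/d.png",crop(sc,125,210,215,300,6.5))
E
```

```text
unit top [(array([202., 152., 283., 238.]), 0.7)]
unit scene [(array([282., 192., 401., 290.]), 0.71)]
stay_grip top []
stay_grip scene [(array([162., 219., 186., 269.]), 0.75)]
stand top [(array([339., 221., 389., 257.]), 0.9)]
stand scene [(array([380., 184., 402., 213.]), 0.66), (array([134., 243., 198., 303.]), 0.61)]
probe top [(array([356., 228., 366., 244.]), 0.19)]
probe scene [(array([146., 254., 156., 277.]), 0.63)]
knob top [(array([202., 153., 285., 239.]), 0.53)]
knob scene []
tab top [(array([204., 172., 281., 222.]), 0.95), (array([153., 213., 168., 231.]), 0.56)]
tab scene [(array([282., 192., 374., 250.]), 0.69), (array([136., 244., 199., 304.]), 0.28)]
dropper top []
dropper scene [(array([217., 223., 228., 244.]), 0.65), (array([283., 193., 401., 287.]), 0.23)]
drops top []
drops scene [(array([337., 174., 351., 188.]), 0.49)]
cup top [(array([339., 152., 347., 164.]), 0.48)]
cup scene [(array([235., 338., 252., 358.]), 0.8)]
cover top [(array([204., 176., 280., 223.]), 0.91)]
cover scene [(array([284., 195., 377., 254.]), 0.78)]
```

View pics/a.png

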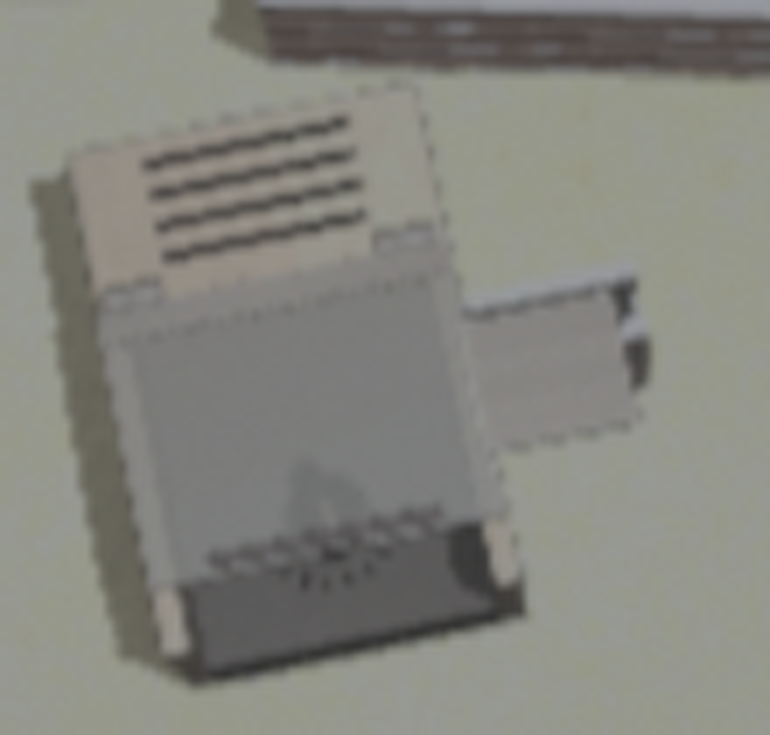

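View pics/b.png

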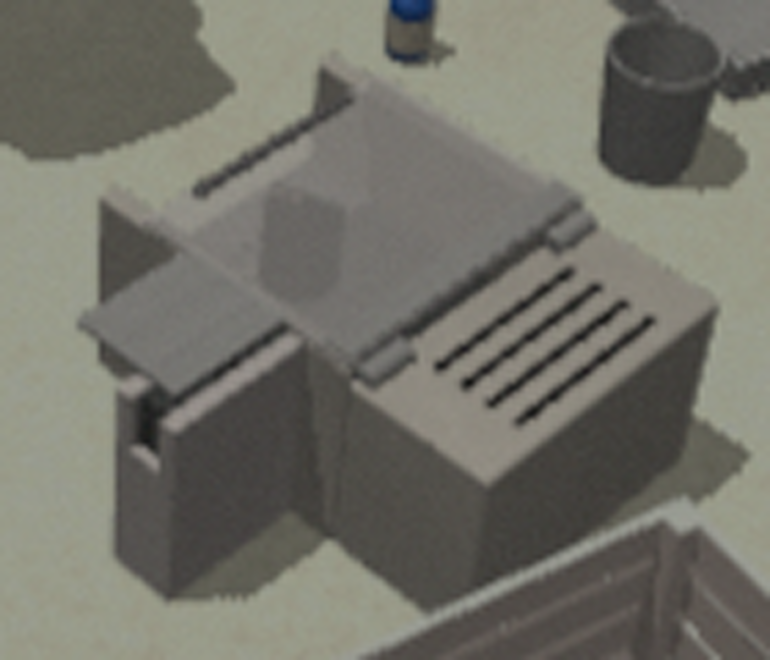

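View pics/c.png

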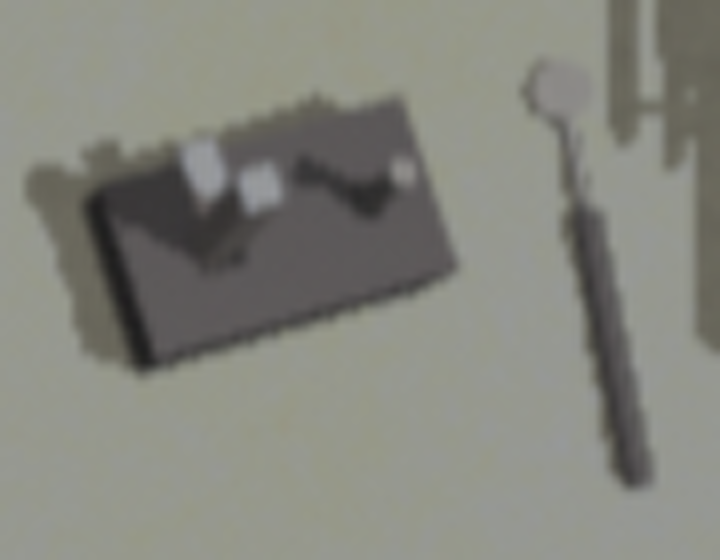

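View pics/d.png

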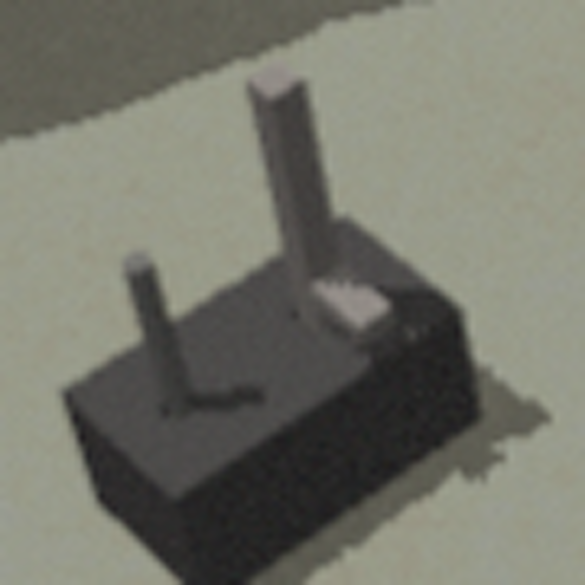

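```bash
cat > fit.py <<'E'
from h import *
from scipy.optimize import least_squares
A=lambda L,o,s:(np.array(L,float)+.5)/s-.5+o
Pt=np.array([[170,77,100],[170,-77,100],[-55,-77,105],[-55,77,105],[59,-140,110],[0,-140,110]])/1e3
It=A([[70,155],[412,80],[520,580],[160,657],[610,290],[640,425]],[190,140],7)
Ps=np.array([[170,-77,100],[170,77,100],[-55,-77,105],[-55,77,105],[0,-140,110],[59,-140,110],[71,-152,105],[37,-152,105]])/1e3
Is=A([[487,485],[718,300],[105,185],[330,55],[80,320],[175,395],[168,415],[120,380]],[270,180],5.5)
f=lambda p:np.r_[proj("top",place(p,Pt))-It,proj("scene",place(p,Ps))-Is].ravel()
u=least_squares(f,[.55,.06,.1],loss='soft_l1');print("unit",u.x,np.round(f(u.x).reshape(-1,2),1).tolist())
Qt=np.array([[0,0,175],[35,0,85]])/1e3;Jt=A([[262,187],[198,150]],[330,210],8)
Qs=Qt;Js=A([[278,82],[370,316]],[125,210],6.5)
# stay with lean: x,y (foot),yaw,lean ax, ay
def stay(p):
    Rm=R.from_rotvec([p[3],p[4],0])*R.from_euler('z',p[2]);Q=np.array([[0,0,160],[35,0,70]])/1e3
    return Rm.apply(Q)+[p[0],p[1],.015]
g=lambda p:np.r_[(proj("top",stay(p))-Jt).ravel(),(proj("scene",stay(p))-Js).ravel(),50*np.array(p[3:])]
v=least_squares(g,[.5,-.2,1.5,0,0]);print("stay",v.x,np.round(g(v.x),1))
St=np.array([[35,60,60],[35,-60,60],[-35,-60,60],[-35,60,60]])/1e3
Kt=A([[100,188],[403,95],[458,268],[148,350]],[330,210],8)
Ks=A([[345,220],[65,395],[180,497],[465,310]],[125,210],6.5)
print([unproj("top",k,.06).round(3).tolist() for k in Kt],[unproj("scene",k,.06).round(3).tolist() for k in Ks])
np.save("unit.npy",u.x);np.save("stay.npy",v.x)
E
python3 fit.py
```

```text
unit [0.55999938 0.11434604 0.23571781] [[-1.2, -0.7], [0.1, -0.3], [-0.2, -0.1], [-0.3, -0.3], [-0.2, -0.3], [-0.3, -0.6], [-0.3, -0.8], [0.5, -0.5], [-1.8, 1.1], [0.4, -1.2], [-1.2, -1.2], [-0.5, -1.1], [0.6, 2.5], [-1.3, 0.6]]
stay [ 0.48623507 -0.25175415  0.27319    -0.00556388  0.01985625] [-0.5  0.3 -0.3 -1.5 -1.1 -1.   0.1  0.1 -0.3  1. ]
[[0.505, -0.209, 0.06], [0.544, -0.324, 0.06], [0.478, -0.345, 0.06], [0.445, -0.228, 0.06]] [[0.446, -0.231, 0.06], [0.482, -0.342, 0.06], [0.546, -0.32, 0.06], [0.511, -0.207, 0.06]]
```

```bash
cat > ov.py <<'E'
from h import *
def overlay(im,c,x0,y0,x1,y1,s,name,unit=None,theta=0,stay=None):
    o=crop(im,x0,y0,x1,y1,s);off=np.array([x0,y0])
    if unit is not None:
        for b in [(-55,95,65,77,0,105),(-55,95,-77,-65,0,105),(95,170,-77,77,0,100),(37,71,-152,-77,0,105)]:
            v,e=box(*b);draw(o,c,place(unit,v),e,(0,200,0),s,off)
        for b in [(-122,0,-77,77,0,5),(-95,-36,-140,-77,0,5)]:
            v,e=box(*b);ct,st=np.cos(theta),np.sin(theta)
            w=np.c_[v[:,0]*ct+v[:,2]*st+.095,v[:,1],-v[:,0]*st+v[:,2]*ct+.105];draw(o,c,place(unit,w),e,(255,100,0),s,off)
        v,e=box(45.75,62.25,-120.25,-103.75,75,105);draw(o,c,place(unit,v),e,(255,0,255),s,off)
    if stay is not None:  # x,y,yaw,zfoot
        for b in [(-7,7,-7,7,0,160),(7,35,-7,7,60,70)]:
            v,e=box(*b);v=v+[0,0,stay[3]];draw(o,c,place(stay[:3],v),e,(0,0,255),s,off)
    cv2.imwrite(name,o)
E
cat > tgt.py <<'E'
from h import *
def tgt(pos,yaw=None,frm=None):
    """shift/rotvec in tool axes to put TCP at pos, tool x down, tool y at horizontal angle yaw"""
    s=manip.state() ;q=s['tool_rot'];R0=R.from_quat(np.r_[q[1:],q[0]])
    p0=s['eef_pos'];d=R0.inv().apply(np.array(pos)-p0)
    out=[d.round(4)]
    if yaw is not None:
        y=np.array([np.cos(yaw),np.sin(yaw),0]);x=np.array([0,0,-1.]);R1=R.from_matrix(np.c_[x,y,np.cross(x,y)])
        out.append(np.degrees((R0.inv()*R1).as_rotvec()).round(2))
    return out
def info():
    s=manip.state();q=s['tool_rot'];M=R.from_quat(np.r_[q[1:],q[0]]).as_matrix()
    print("t",round(s['time_s'],2),"pos",s['eef_pos'].round(4),"x",M[:,0].round(3),"yawy",round(np.arctan2(M[1,1],M[0,1]),4),"F",s['force'].round(2),"T",s['wrist_torque'].round(2),"w",round(s['width'],4),"j",s['joints'].round(3))
E
python3 - <<'E'
from ov import *;from tgt import *
u=np.load("unit.npy");st=[.4865,-.2525,.29,.015]
t=np.load("top0.npy");s=np.load("scene0.npy")
overlay(t,"top",190,140,300,245,7,"pics/a1.png",u);overlay(s,"scene",270,180,410,300,5.5,"pics/b1.png",u)
overlay(t,"top",330,210,420,280,8,"pics/c1.png",stay=st);overlay(s,"scene",125,210,215,300,6.5,"pics/d1.png",stay=st)
info()
for y in(.29+np.pi/2,.29-np.pi/2): print(tgt([.4865,-.2525,.3],y))
E
```

```text
t 1.2 pos [ 0.1165 -0.5119  0.2393] x [ 0. -0. -1.] yawy -1.347 F [ 0.47 -0.26  0.44] T [-0.    0.01 -0.01] w 0.0852 j [-1.486  0.291 -0.153  1.127  0.     1.432]
[array([-0.0607, -0.1708, -0.4183]), array([176.21,  -0.  ,   0.  ])]
[array([-0.0607, -0.1708, -0.4183]), array([-3.79, -0.  , -0.  ])]
```

View pics/a1.png

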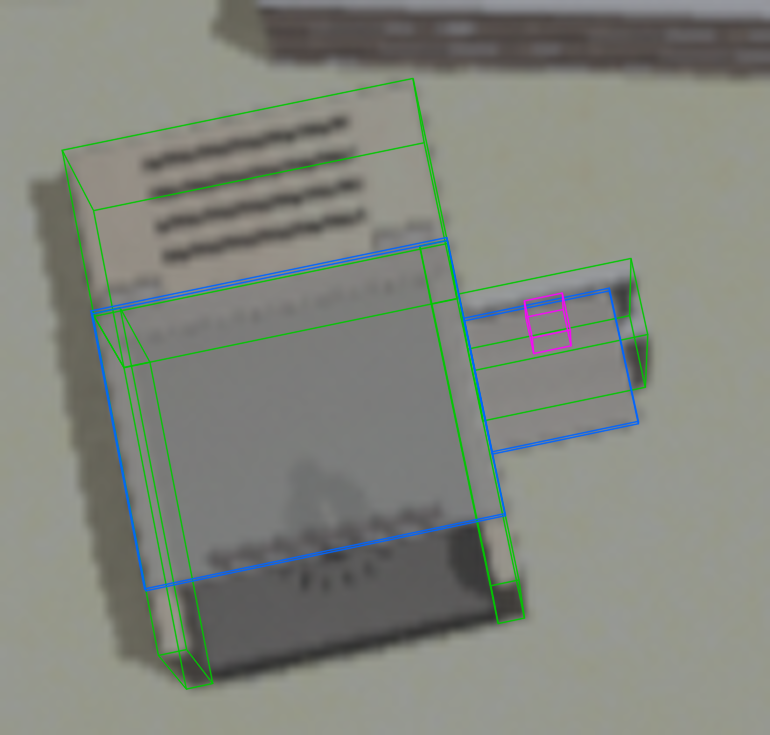

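View pics/b1.png

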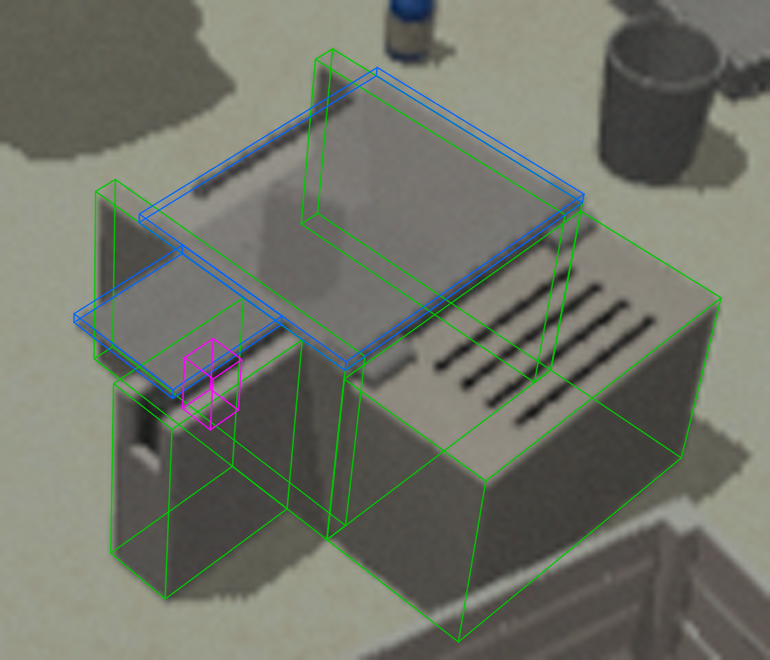

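View pics/c1.png

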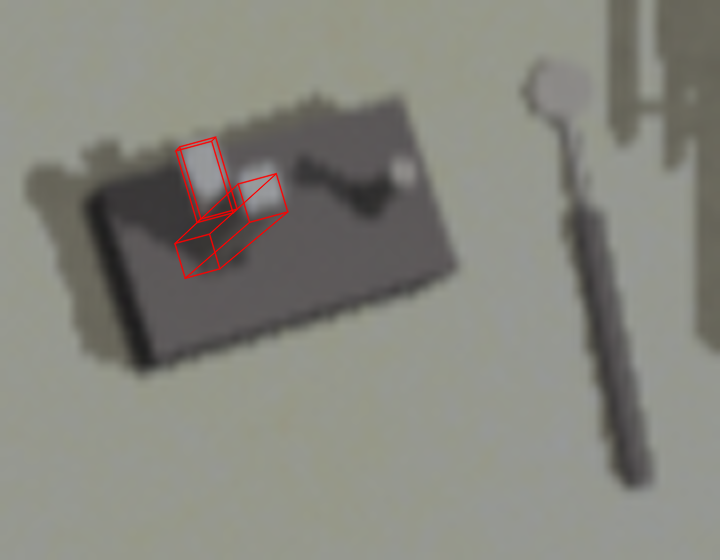

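View pics/d1.png

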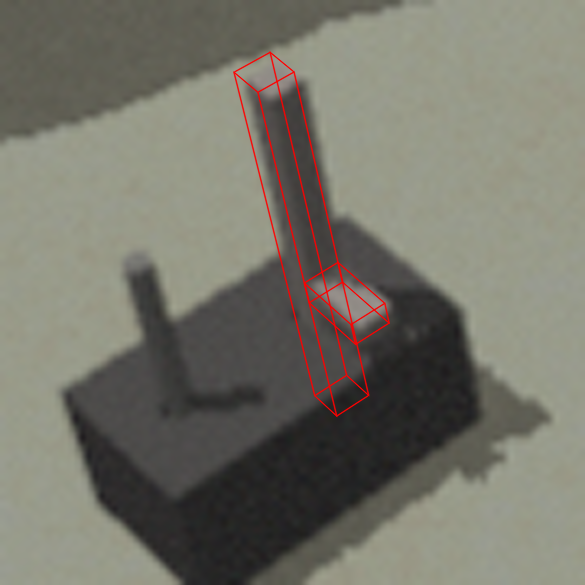

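```bash
python3 - <<'E'
from tgt import *
print(tgt([.489,-.252,.149],.29-np.pi/2))
E
```

```text
[array([ 0.0903, -0.1708, -0.4209]), array([-3.79, -0.  , -0.  ])]
```

```bash
python3 -m creep '[[-0.01,-0.022,-0.0527,0,0,0,0.05],[-0.01,-0.043,-0.105,-1,0,0,0.05],[-0.01,-0.064,-0.158,-2,0,0,0.05],[-0.01,-0.085,-0.21,-3,0,0,0.05],[-0.01,-0.107,-0.263,-3.8,0,0,0.05],[-0.01,-0.128,-0.316,-3.8,0,0,0.05],[-0.01,-0.149,-0.368,-3.8,0,0,0.05],[-0.01,-0.1708,-0.4209,-3.8,0,0,0.05],[-0.01,-0.1708,-0.4209,-3.8,0,0,0.05],[-0.01,-0.1708,-0.4209,-3.8,0,0,0.05],[-0.01,-0.1708,-0.4209,-3.8,0,0,0.05]]' 30; python3 - <<'E'
from ov import *;from tgt import *
info()
t=manip.read_camera("top");s=manip.read_camera("scene");cv2.imwrite("pics/s1.png",crop(s,110,130,270,300,4));cv2.imwrite("pics/t1.png",crop(t,320,200,430,290,6))
print(tgt([.489,-.252,.149],.29-np.pi/2))
E
```

```text
time_s: 2.58
eef_pos: [0.4882, -0.2528, 0.2494]
tool_rot: [-0.102, -0.7, -0.102, 0.7]
force: [-0.4, 0.0, -0.6]
width: 0.0501
t 2.58 pos [ 0.4882 -0.2528  0.2494] x [-0. -0. -1.] yawy -1.2822 F [-0.38  0.02 -0.64] T [-0.04  0.04 -0.07] w 0.0501 j [-0.611  0.333 -0.067  1.171 -0.     2.242]
[array([ 0.1005, -0.0006, -0.001 ]), array([-0.09,  0.  , -0.01])]
```

View pics/s1.png

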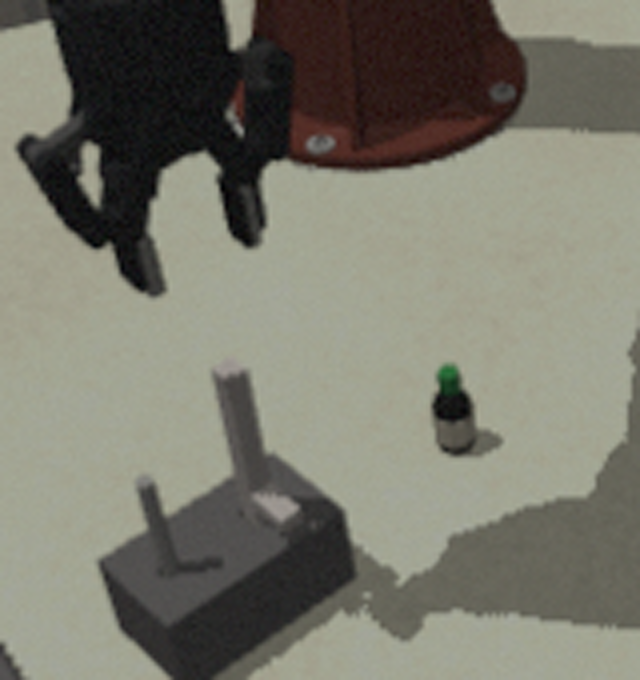

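```bash
python3 -m creep '[[0.03,-0.0005,-0.001,0,0,0,0.05],[0.06,-0.0005,-0.001,0,0,0,0.05],[0.08,-0.0005,-0.001,0,0,0,0.05],[0.1,-0.0005,-0.001,0,0,0,0.05],[0.1,-0.0005,-0.001,0,0,0,0.05],[0.1,-0.0005,-0.001,0,0,0,0.05]]'; python3 - <<'E'
from ov import *;from tgt import *
info()
t=manip.read_camera("top");s=manip.read_camera("scene");cv2.imwrite("pics/s2.png",crop(s,110,130,270,300,4))
E
```

```text
time_s: 3.42
eef_pos: [0.4899, -0.2518, 0.1501]
tool_rot: [0.102, 0.7, 0.102, -0.699]
force: [-0.3, 0.7, -0.1]
width: 0.0503
t 3.42 pos [ 0.4899 -0.2518  0.1501] x [ 0.001 -0.001 -1.   ] yawy -1.2814 F [-0.27  0.74 -0.08] T [ 0.02 -0.03  0.04] w 0.0503 j [-0.607  0.403 -0.234  0.933 -0.     2.245]
```

View pics/s2.png

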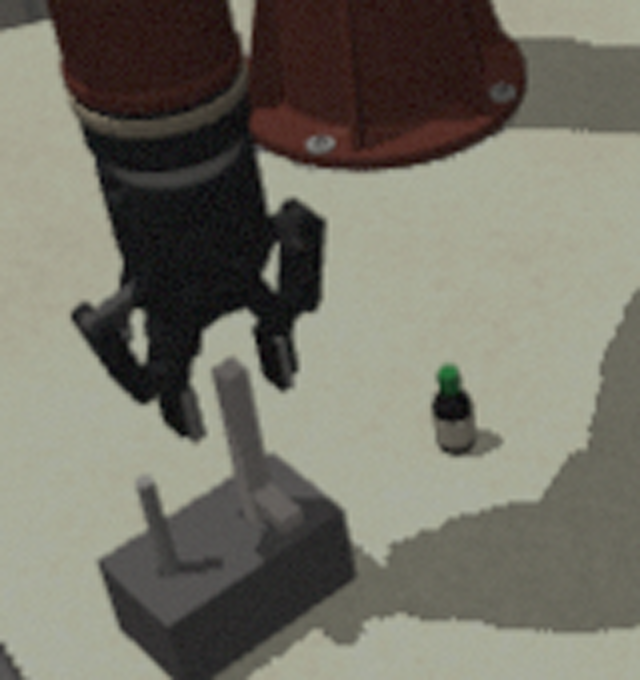

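```bash
python3 -m creep '[[0,0,0,0,0,0,0.03],[0,0,0,0,0,0,0.015],[0,0,0,0,0,0,0.01],[0,0,0,0,0,0,0.01],[0,0,0,0,0,0,0.01],[0,0,0,0,0,0,0.01]]' 60; python3 - <<'E'
from ov import *;from tgt import *
info()
E
python3 -m creep '[[-0.01,0,0,0,0,0,0.01],[-0.02,0,0,0,0,0,0.01],[-0.03,0,0,0,0,0,0.01],[-0.045,0,0,0,0,0,0.01],[-0.06,0,0,0,0,0,0.01],[-0.08,0,0,0,0,0,0.01],[-0.1,0,0,0,0,0,0.01],[-0.1,0,0,0,0,0,0.01],[-0.1,0,0,0,0,0,0.01]]'; python3 - <<'E'
from ov import *;from tgt import *
info()
p=manip.state()['eef_pos']
t=manip.read_camera("top");s=manip.read_camera("scene")
st=[p[0],p[1],.2886,p[2]-.134]
overlay(s,"scene",130,130,230,260,5,"pics/s3.png",stay=st)
overlay(t,"top",320,200,430,290,6,"pics/t3.png",stay=st)
E
```

```text
time_s: 4.28
eef_pos: [0.49, -0.2513, 0.1497]
tool_rot: [0.102, 0.7, 0.102, -0.7]
force: [-1.0, -0.0, 5.7]
width: 0.0132
t 4.28 pos [ 0.49   -0.2513  0.1497] x [ 0.001 -0.    -1.   ] yawy -1.2807 F [-0.97 -0.02  5.73] T [ 0.15  0.16 -0.04] w 0.0132 j [-0.607  0.404 -0.234  0.932  0.     2.245]
time_s: 5.4
eef_pos: [0.4896, -0.251, 0.2489]
tool_rot: [-0.102, -0.7, -0.102, 0.7]
force: [0.2, -0.2, -1.2]
width: 0.0137
t 5.4 pos [ 0.4896 -0.251   0.2489] x [-0.  0. -1.] yawy -1.2807 F [ 0.25 -0.23 -1.22] T [ 0.02  0.03 -0.01] w 0.0137 j [-0.607  0.334 -0.066  1.171 -0.     2.245]
```

View pics/s3.png

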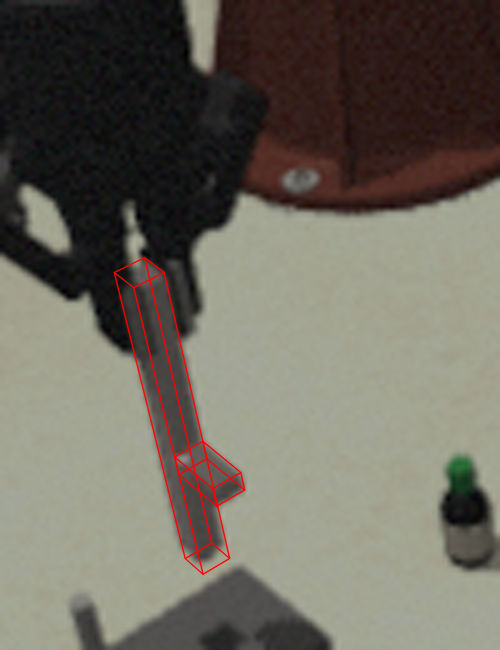

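View pics/t3.png

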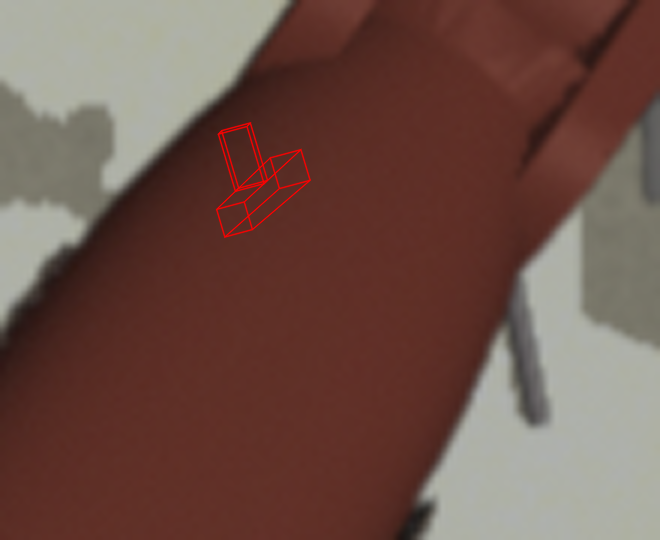

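```bash
cat >> fit.py <<'E'
fs=lambda p:(proj("scene",place(p,Ps))-Is).ravel();ft=lambda p:(proj("top",place(p,Pt))-It).ravel()
for f in(fs,ft):
    r=least_squares(f,u.x);print(r.x,np.round(f(r.x).reshape(-1,2),1).tolist())
E
python3 fit.py | tail -2
```

```text
[0.56076031 0.11559571 0.23071995] [[-0.0, -0.7], [1.0, -0.2], [-1.2, 1.0], [1.1, -1.1], [-0.7, -1.4], [-0.1, -1.1], [0.9, 2.4], [-0.9, 0.5]]
[0.55885659 0.11328446 0.23553653] [[-0.8, -0.4], [0.4, 0.1], [0.1, 0.3], [0.0, 0.1], [0.2, 0.0], [0.1, -0.2]]
```

```bash
cat >> tgt.py <<'E'
U=np.array([.560,.1145,.235])
def ust(x,y,zf): return place(U,[[x/1e3,y/1e3,zf/1e3+.134]])[0]
def where():
    s=manip.state();d=s['eef_pos']-[U[0],U[1],.134];c,n=np.cos(U[2]),np.sin(U[2]);f=s['force']
    print("unit mm x,y,foot:",np.round([1e3*(c*d[0]+n*d[1]),1e3*(-n*d[0]+c*d[1]),1e3*d[2]],1),"F unit",np.round([c*f[0]+n*f[1],-n*f[0]+c*f[1],f[2]],2))
E
python3 - <<'E'
from tgt import *
where();print(tgt(ust(-65,-112,115),U[2]-np.pi/2),ust(-65,-112,110))
E
```

```text
unit mm x,y,foot: [-153.7 -338.9  114.5] F unit [ 0.11 -0.12 -2.09]
[array([-0.0004, -0.2217, -0.1011]), array([3.16, 0.05, 0.06])] [ 0.52286498 -0.0095564   0.244     ]
```

```bash
python3 -m creep '[[0,-0.02,-0.01,0,0,0,0.01],[0,-0.05,-0.023,1,0,0,0.01],[0,-0.08,-0.037,2,0,0,0.01],[0,-0.11,-0.05,3,0,0,0.01],[0,-0.14,-0.064,3.16,0,0,0.01],[0,-0.17,-0.078,3.16,0,0,0.01],[0,-0.2,-0.091,3.16,0,0,0.01],[0,-0.2217,-0.101,3.16,0,0,0.01],[0.02,-0.2217,-0.101,3.16,0,0,0.01],[0.04,-0.2217,-0.101,3.16,0,0,0.01],[0.06,-0.2217,-0.101,3.16,0,0,0.01],[0.08,-0.2217,-0.101,3.16,0,0,0.01],[0.086,-0.2217,-0.101,3.16,0,0,0.01],[0.086,-0.2217,-0.101,3.16,0,0,0.01],[0.086,-0.2217,-0.101,3.16,0,0,0.01]]'; cat > look.py <<'E'
import sys
from ov import *;from tgt import *
n=sys.argv[1];th=float(sys.argv[2]) if len(sys.argv)>2 else 0
info();where()
p=manip.state()['eef_pos'];q=manip.state()['tool_rot'];M=R.from_quat(np.r_[q[1:],q[0]]).as_matrix();yaw=np.arctan2(M[1,1],M[0,1])+np.pi/2
st=[p[0],p[1],yaw,p[2]-.134]
s=manip.read_camera("scene");np.save(f"{n}s.npy",s);cv2.imwrite(f"pics/{n}_raw.png",crop(s,230,130,400,290,4.5))
overlay(s,"scene",230,130,400,290,4.5,f"pics/{n}_ov.png",unit=U,theta=th,stay=st)
E
python3 look.py p4
```

```text
time_s: 7.38
eef_pos: [0.5237, -0.0099, 0.164]
tool_rot: [0.083, 0.703, 0.083, -0.702]
force: [-0.1, 0.1, -1.0]
width: 0.0132
t 7.38 pos [ 0.5237 -0.0099  0.164 ] x [ 0.001 -0.    -1.   ] yawy -1.3358 F [-0.06  0.14 -1.04] T [0.04 0.02 0.02] w 0.0132 j [-0.159  0.343 -0.287  0.94   0.     2.748]
unit mm x,y,foot: [ -64.3 -112.6   30. ] F unit [-0.03  0.15 -1.04]
```

View pics/p4_ov.png

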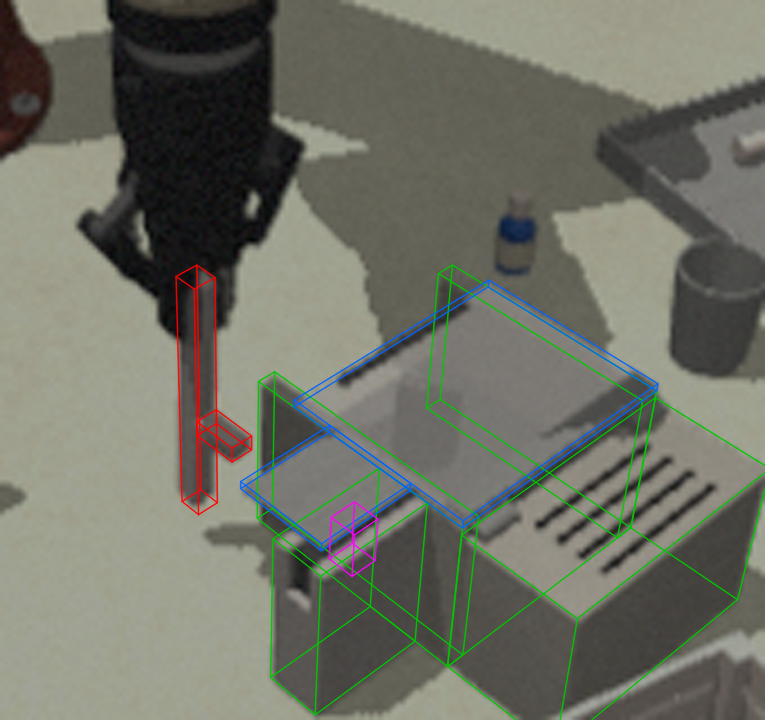

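View pics/p4_raw.png

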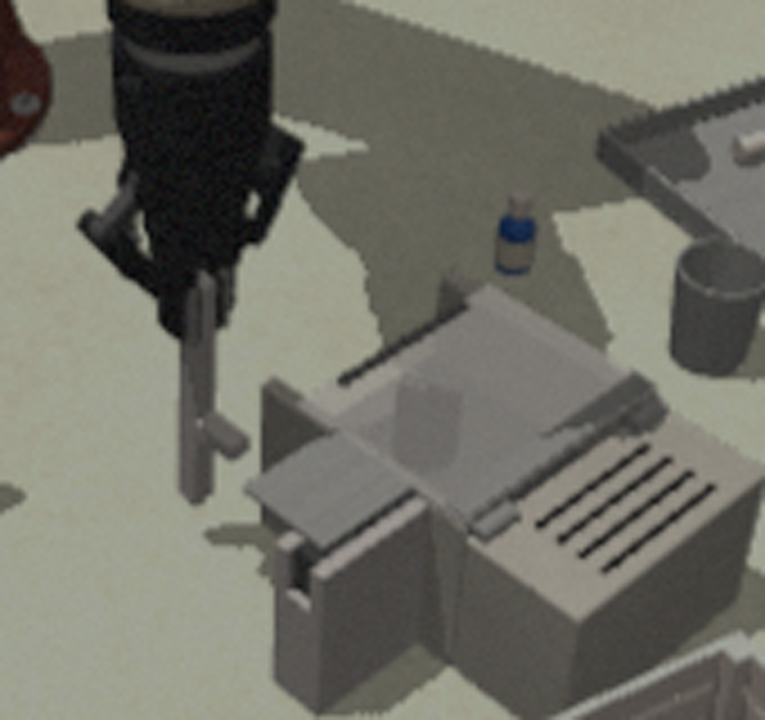

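```bash
sed -i 's/^U=.*/U=np.array([.5615,.1149,.235])/' tgt.py; python3 -m creep '[[0,0,-0.006,0,0.7,0,0.01],[0,0,-0.014,0,1.3,0,0.01],[0,0,-0.022,0,1.3,0,0.01],[0,0,-0.03,0,1.3,0,0.01],[0,0,-0.038,0,1.3,0,0.01],[0,0,-0.045,0,1.3,0,0.01],[0,0,-0.045,0,1.3,0,0.01],[0,0,-0.045,0,1.3,0,0.01]]';python3 look.py p5
```

```text
time_s: 8.43
eef_pos: [0.5667, 0.0006, 0.1632]
tool_rot: [0.082, 0.71, 0.084, -0.694]
force: [-0.1, -0.7, -2.1]
width: 0.0127
t 8.43 pos [0.5667 0.0006 0.1632] x [ 0.022  0.005 -1.   ] yawy -1.3358 F [-0.07 -0.67 -2.09] T [ 0.02  0.04 -0.02] w 0.0127 j [-0.132  0.404 -0.195  0.951  0.008  2.774]
unit mm x,y,foot: [ -21.5 -112.4   29.2] F unit [-0.22 -0.64 -2.09]
```

View pics/p5_raw.png

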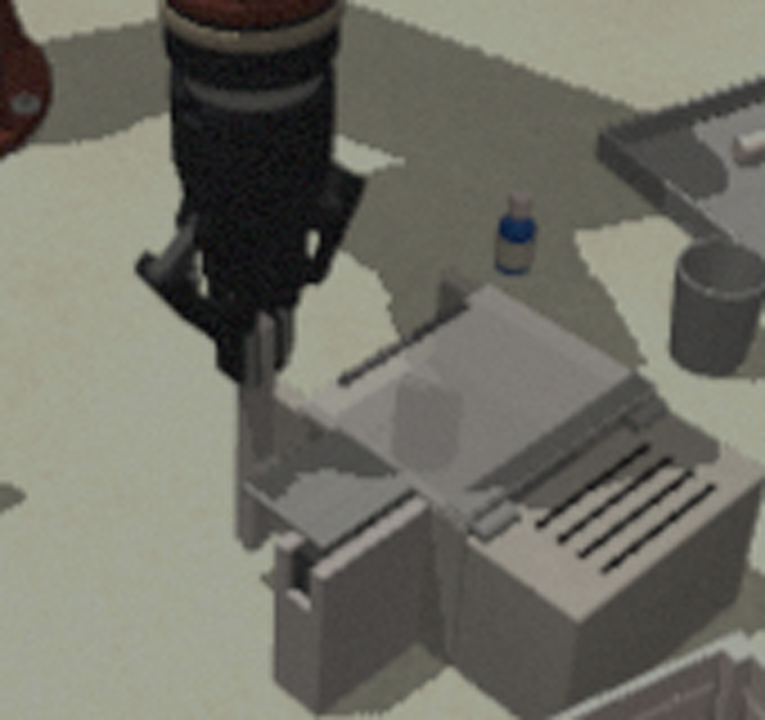

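```bash
python3 -m creep '[[-0.005,0,0,0,0,0,0.01],[-0.009,0,-0.001,0,0,0,0.01],[-0.014,0,-0.002,0,0,0,0.01],[-0.02,0,-0.003,0,0,0,0.01],[-0.025,0,-0.004,0,0,0,0.01],[-0.03,0,-0.0047,0,0,0,0.01],[-0.036,0,-0.0068,0,0,0,0.01],[-0.042,0,-0.009,0,0,0,0.01],[-0.048,0,-0.0118,0,0,0,0.01],[-0.0527,0,-0.0142,0,0,0,0.01],[-0.0527,0,-0.0142,0,0,0,0.01]]';python3 look.py p6 0.6
```

```text
time_s: 9.85
eef_pos: [0.5798, 0.0037, 0.2167]
tool_rot: [0.082, 0.71, 0.084, -0.694]
force: [-2.2, 0.4, -3.3]
width: 0.013
t 9.85 pos [0.5798 0.0037 0.2167] x [ 0.022  0.005 -1.   ] yawy -1.3358 F [-2.22  0.36 -3.29] T [-0.04  0.3  -0.02] w 0.013 j [-0.124  0.389 -0.071  1.089  0.008  2.783]
unit mm x,y,foot: [  -8.1 -112.4   82.7] F unit [-2.07  0.87 -3.29]
```

View pics/p6_ov.png

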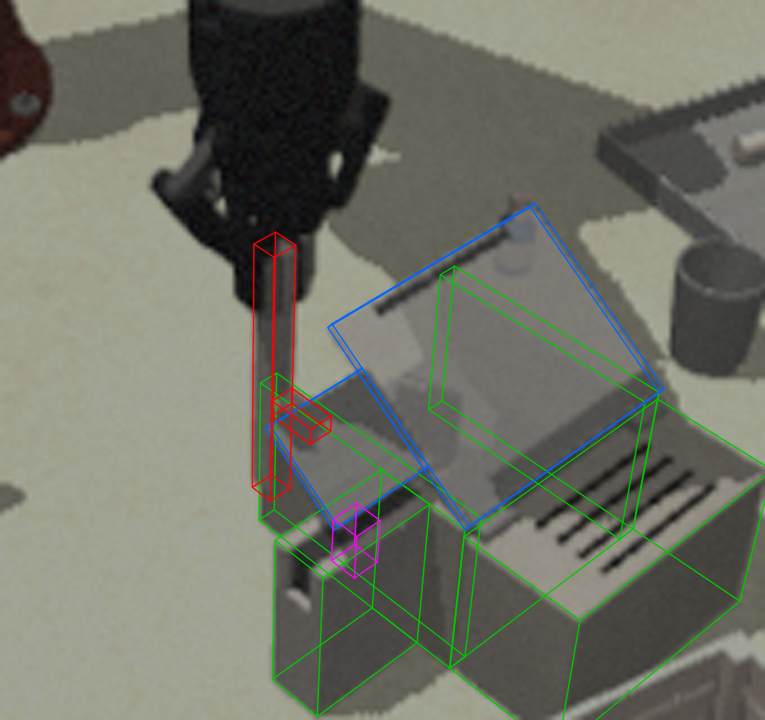

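```bash
python3 -m creep '[[-0.005,0,-0.004,0,0,0,0.01],[-0.01,0,-0.008,0,0,0,0.01],[-0.0145,0,-0.012,0,0,0,0.01],[-0.0191,0,-0.0161,0,0,0,0.01],[-0.0225,0,-0.021,0,0,0,0.01],[-0.0258,0,-0.0256,0,0,0,0.01],[-0.0287,0,-0.0302,0,0,0,0.01],[-0.031,0,-0.034,0,0,0,0.01],[-0.033,0,-0.0378,0,0,0,0.01],[-0.0345,0,-0.042,0,0,0,0.01],[-0.0356,0,-0.046,0,0,0,0.01],[-0.036,0,-0.05,0,0,0,0.01],[-0.036,0,-0.05,0,0,0,0.01]]';python3 look.py p7 1.35; python3 - <<'E'
from h import *
t=manip.read_camera("top");cv2.imwrite("pics/p7_top.png",crop(t,190,140,300,245,7))
E
```

```text
time_s: 11.52
eef_pos: [0.6278, 0.0151, 0.2536]
tool_rot: [0.082, 0.71, 0.084, -0.694]
force: [-2.2, -0.8, -0.9]
width: 0.0128
t 11.53 pos [0.6278 0.0151 0.2536] x [ 0.023  0.005 -1.   ] yawy -1.3358 F [-2.21 -0.79 -0.91] T [-0.13  0.52  0.01] w 0.0128 j [-0.096  0.466  0.146  1.229  0.007  2.811]
unit mm x,y,foot: [  41.2 -112.5  119.6] F unit [-2.33 -0.25 -0.91]
```

View pics/p7_ov.png

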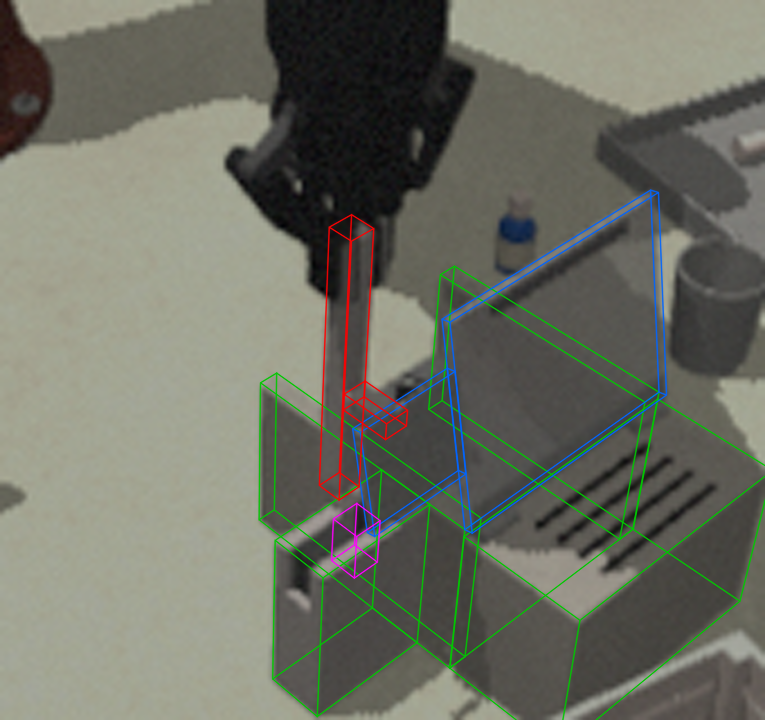

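View pics/p7_raw.png

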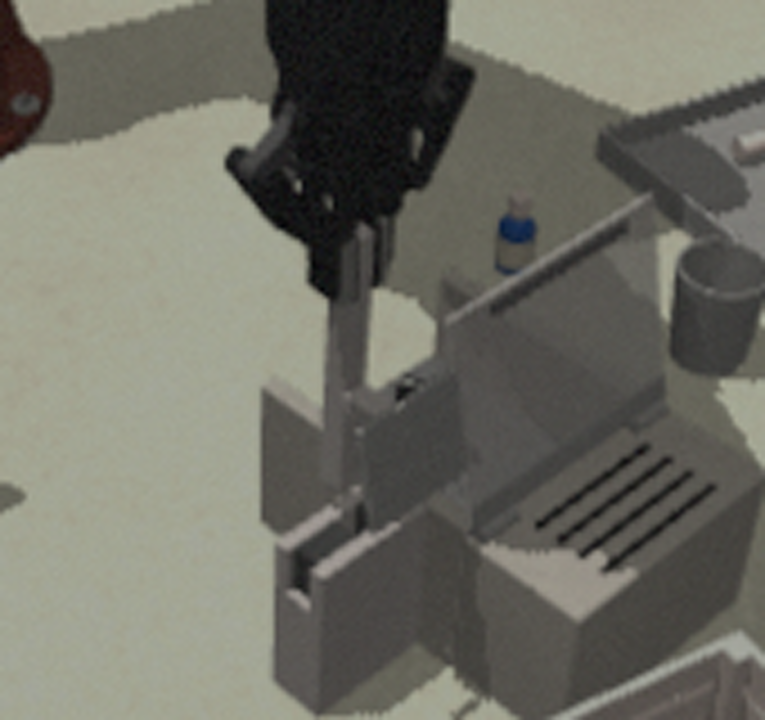

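View pics/p7_top.png

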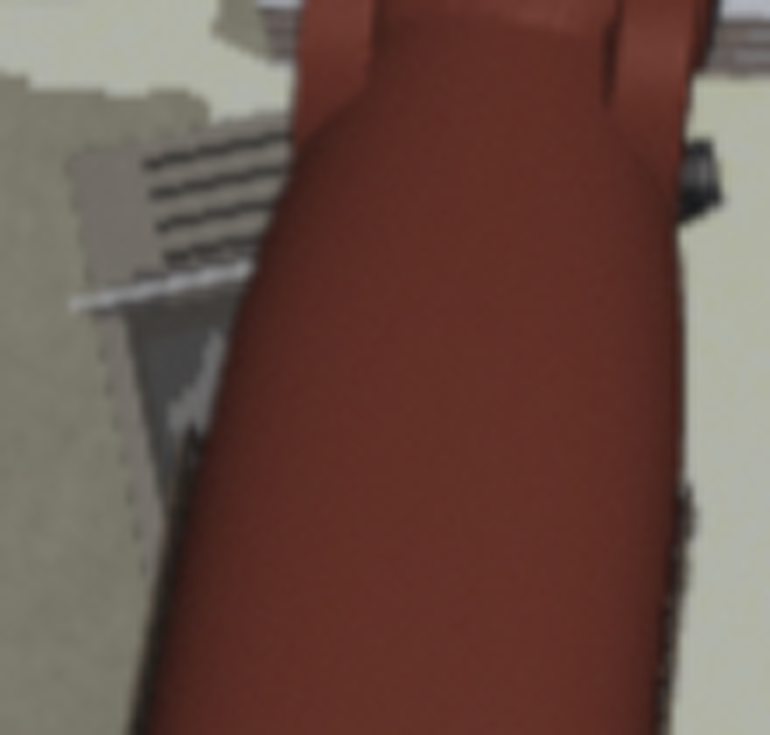

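```bash
python3 - <<'E'
from h import *
s=np.load("p7s.npy");o=crop(s,285,215,345,270,12)
o=cv2.convertScaleAbs(o,alpha=1.6,beta=0)
cv2.imwrite("pics/z7.png",o)
from ov import *;from tgt import *
p=np.array([.6278,.0151,.2536]);
e=[]
# ticks on block top along y at x=45.75, 62.25
uv=[]
for y in(-152,-132,-120,-112,-104,-92,-77):
    q=proj("scene",place(U,[[.04575,y/1e3,.105],[.06225,y/1e3,.105]]));print(y,((q-[285,215]+.5)*12).round(0).tolist())
E
```

```text
-152 [[106.0, 446.0], [168.0, 495.0]]
-132 [[184.0, 394.0], [246.0, 442.0]]
-120 [[230.0, 363.0], [292.0, 410.0]]
-112 [[261.0, 343.0], [323.0, 389.0]]
-104 [[291.0, 323.0], [353.0, 369.0]]
-92 [[335.0, 293.0], [397.0, 338.0]]
-77 [[390.0, 256.0], [452.0, 301.0]]
```

View pics/z7.png

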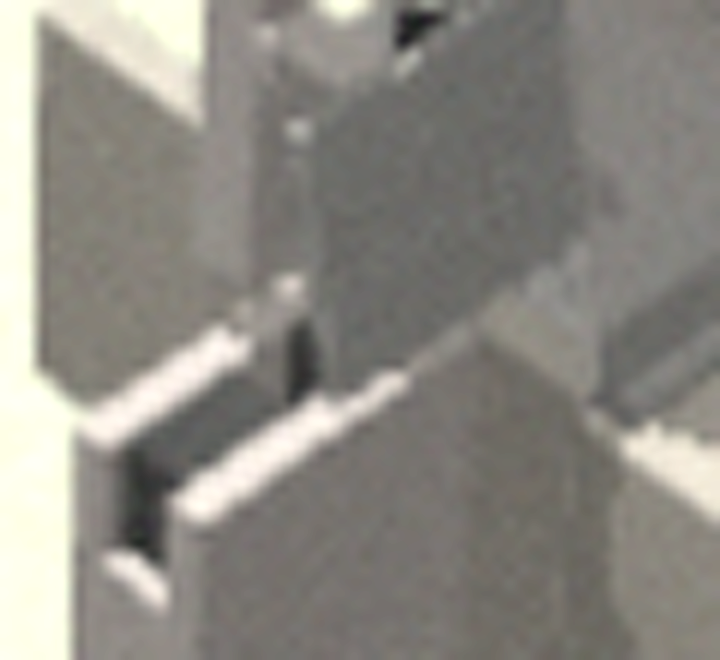

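```bash
python3 - <<'E'
from tgt import *
where();d=tgt(ust(50,-112,118),None);print(d)
E
python3 -m creep '[[0,0,0,0,0,0,0.01],[0,0,0,0,0.4,0,0.01],[0,0,-0.002,0,0.9,0,0.01],[0,0,-0.005,0,1.3,0,0.01],[0,0,-0.008,0,1.3,0,0.01],[0,0,-0.008,0,1.3,0,0.01]]' 110;python3 look.py p8 1.45
```

```text
unit mm x,y,foot: [  40.9 -112.5  119.5] F unit [-1.86  0.3  -1.  ]
[array([ 0.0017, -0.0005, -0.009 ])]
time_s: 12.38
eef_pos: [0.6355, 0.017, 0.2537]
tool_rot: [0.081, 0.718, 0.085, -0.686]
force: [-1.5, 0.4, -1.2]
width: 0.0125
t 12.38 pos [0.6355 0.017  0.2537] x [ 0.044  0.011 -0.999] yawy -1.3357 F [-1.46  0.37 -1.17] T [-0.12  0.52  0.01] w 0.0125 j [-0.096  0.463  0.14   1.205  0.015  2.811]
unit mm x,y,foot: [  49.2 -112.4  119.7] F unit [-1.33  0.7  -1.17]
```

View pics/p8_ov.png

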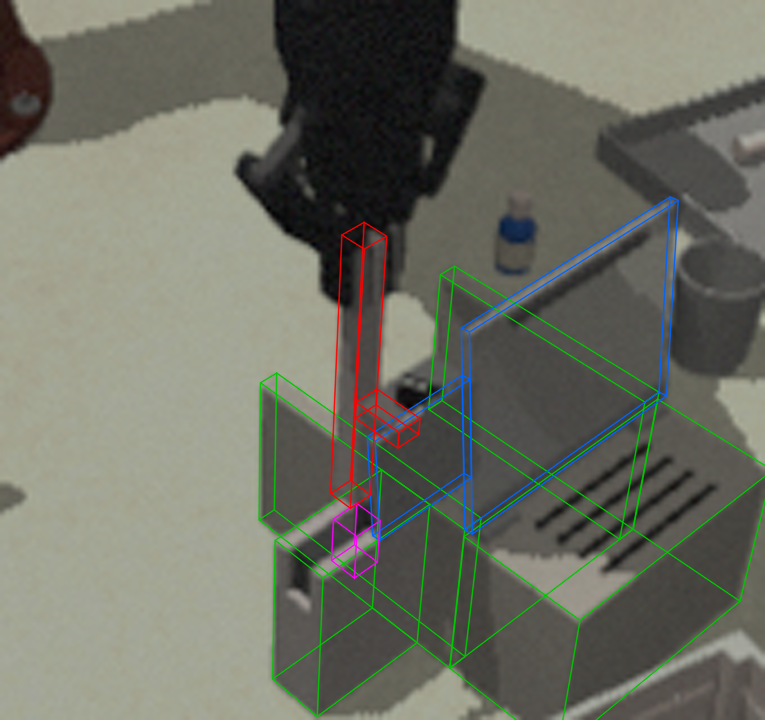

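View pics/p8_raw.png

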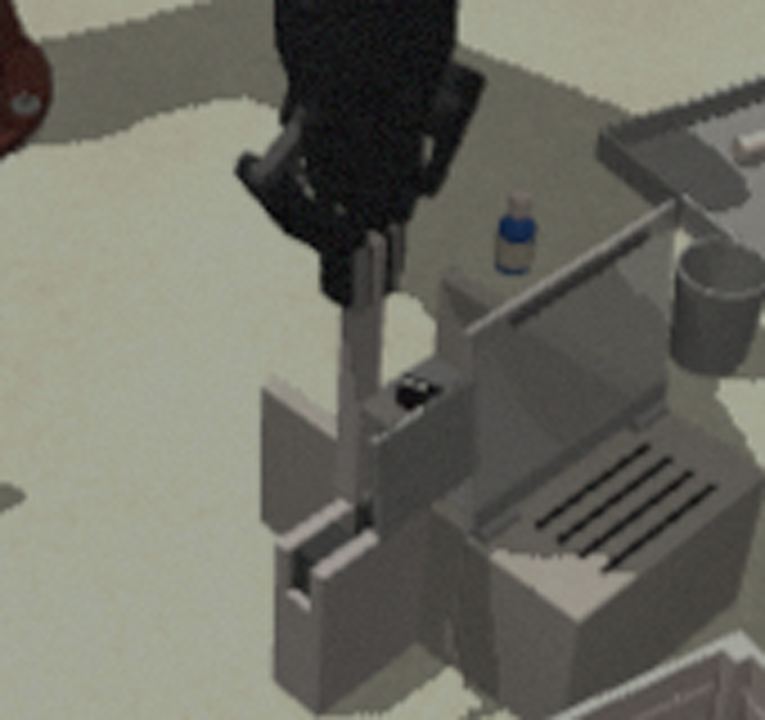

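```bash
python3 - <<'E'
from h import *
s=np.load("p8s.npy");o=crop(s,285,215,345,270,12)
o=cv2.convertScaleAbs(o,alpha=1.8,beta=0)
cv2.imwrite("pics/z8.png",o)
E
```

```text
(no output)
```

View pics/z8.png

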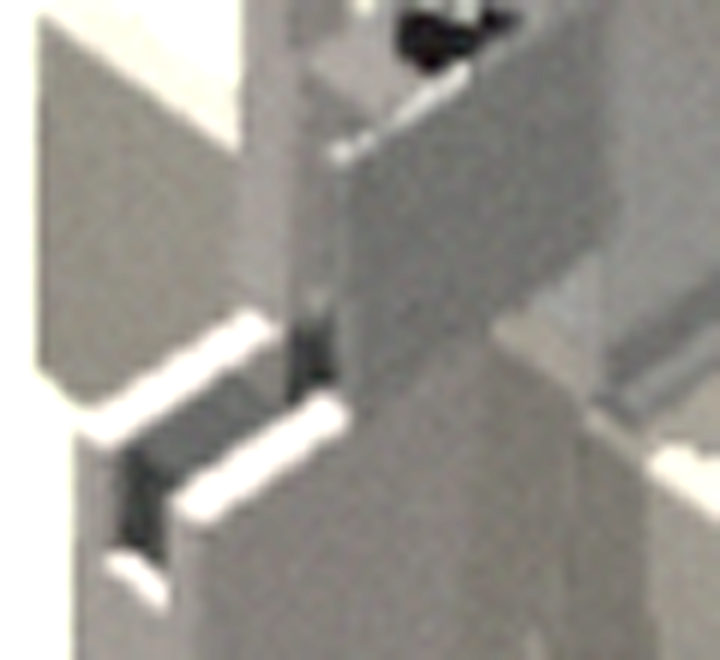

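```bash
python3 -m creep '[[0.003,0,-0.002,0,0,0,0.01],[0.006,0,-0.0025,0,0,0,0.01],[0.009,0,-0.0025,0,0,0,0.01],[0.0115,0,-0.0025,0,0,0,0.01],[0.0115,0,-0.0025,0,0,0,0.01],[0.0115,0,-0.0025,0,0,0,0.01]]';python3 look.py p9 1.47;python3 - <<'E'
from h import *
s=np.load("p9s.npy");o=crop(s,285,215,345,270,12)
o=cv2.convertScaleAbs(o,alpha=1.8,beta=0)
cv2.imwrite("pics/z9.png",o)
E
```

```text
time_s: 13.18
eef_pos: [0.6379, 0.0176, 0.242]
tool_rot: [0.081, 0.718, 0.085, -0.686]
force: [-1.4, -0.6, -2.9]
width: 0.0123
t 13.18 pos [0.6379 0.0176 0.242 ] x [ 0.044  0.011 -0.999] yawy -1.3359 F [-1.36 -0.61 -2.91] T [-0.14  0.7  -0.04] w 0.0123 j [-0.094  0.473  0.126  1.182  0.015  2.813]
unit mm x,y,foot: [  51.7 -112.4  108. ] F unit [-1.46 -0.28 -2.91]
```

View pics/z9.png

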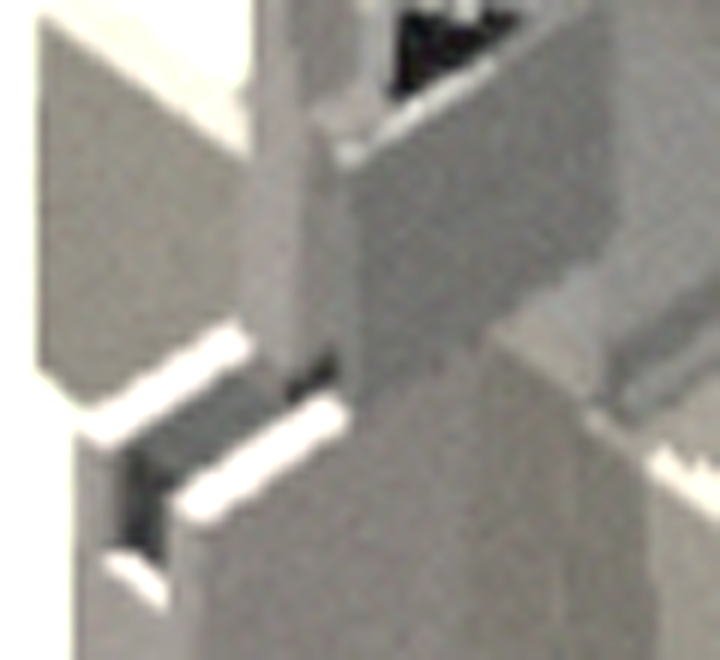

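View pics/p9_ov.png

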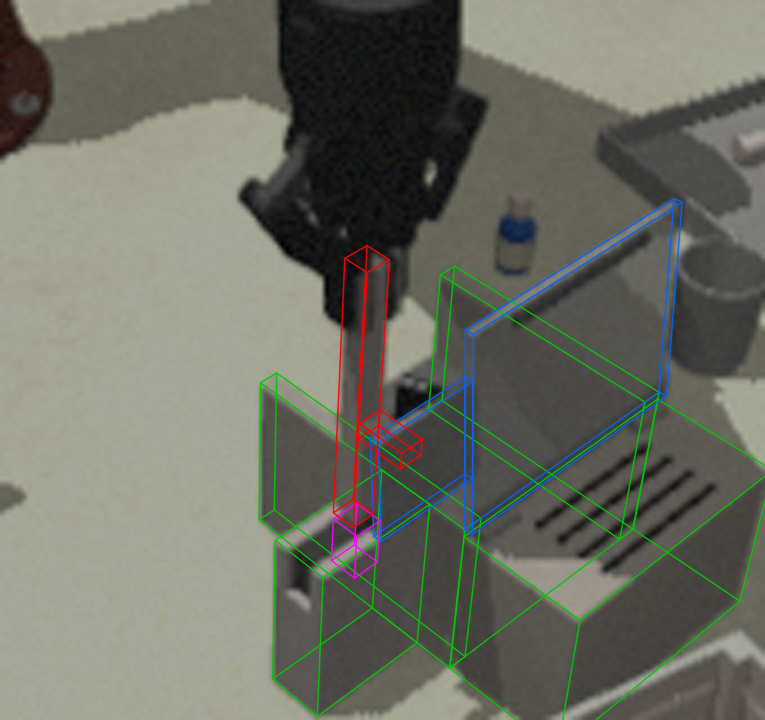

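```bash
python3 -m creep '[[0.001,0,0,0,0,0,0.01],[0.002,0,0,0,0,0,0.01],[0.002,0,0,0,0,0,0.01]]'|sed -n 4p;python3 -c "
from tgt import *
where()";python3 -m creep '[[0.001,0,0,0,0,0,0.01],[0.0015,0,0,0,0,0,0.01],[0.0015,0,0,0,0,0,0.01]]'|sed -n 4p;python3 -c "
from tgt import *
where()"
```

```text
force: [-1.3, -0.5, -1.6]
unit mm x,y,foot: [  52.  -112.5  106.3] F unit [-1.34 -0.2  -1.58]
force: [-1.7, -1.0, -1.3]
unit mm x,y,foot: [  52.  -112.4  104.7] F unit [-1.89 -0.59 -1.33]
```

```bash
for i in 1 2; do python3 -m creep '[[0.0005,0,0,0,0,0,0.01],[0.001,0,0,0,0,0,0.01],[0.001,0,0,0,0,0,0.01]]'|sed -n 4p;python3 -c "
from tgt import *
where()"; done
```

```text
force: [-1.9, -0.3, -1.5]
unit mm x,y,foot: [  52.1 -112.4  103.7] F unit [-1.88  0.19 -1.46]
force: [-2.3, -1.2, -0.3]
unit mm x,y,foot: [  52.1 -112.4  102.7] F unit [-2.52 -0.58 -0.26]
```

```bash
for i in 1; do python3 -m creep '[[0.0005,0,0,0,0,0,0.01],[0.001,0,0,0,0,0,0.01],[0.001,0,0,0,0,0,0.01]]'|sed -n 4p;python3 -c "
from tgt import *
where()"; done; python3 look.py p10 1.46;python3 - <<'E'
from h import *
s=np.load("p10s.npy");o=crop(s,285,215,345,270,12)
o=cv2.convertScaleAbs(o,alpha=1.8,beta=0)
cv2.imwrite("pics/z10.png",o)
E
```

```text
force: [-2.1, 0.0, -1.0]
unit mm x,y,foot: [  52.2 -112.4  101.7] F unit [-2.04  0.54 -1.  ]
t 15.1 pos [0.6384 0.0177 0.2357] x [ 0.044  0.011 -0.999] yawy -1.3358 F [-2.11  0.05 -1.  ] T [-0.18  0.58  0.03] w 0.0123 j [-0.094  0.476  0.114  1.166  0.015  2.813]
unit mm x,y,foot: [  52.2 -112.4  101.7] F unit [-2.04  0.54 -1.  ]
```

View pics/z10.png

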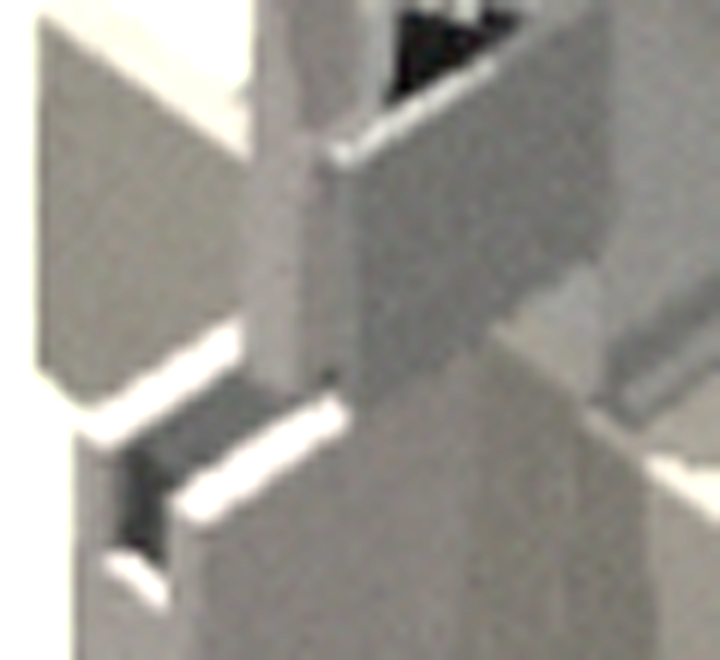

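```bash
for i in 1 2 3; do python3 -m creep '[[0.0005,0,0,0,0,0,0.01],[0.001,0,0,0,0,0,0.01],[0.001,0,0,0,0,0,0.01]]'|sed -n 4p;python3 -c "
from tgt import *
where()"; done
```

```text
force: [-1.6, -0.6, -0.8]
unit mm x,y,foot: [  52.2 -112.4  100.7] F unit [-1.68 -0.25 -0.81]
force: [-1.8, -0.4, -0.9]
unit mm x,y,foot: [  52.2 -112.4   99.7] F unit [-1.86  0.01 -0.87]
force: [-2.9, -0.2, -1.1]
unit mm x,y,foot: [  52.3 -112.4   98.7] F unit [-2.82  0.51 -1.13]
```

```bash
for i in 1 2 3; do python3 -m creep '[[0.0007,0,0,0,0,0,0.01],[0.0015,0,0,0,0,0,0.01],[0.0015,0,0,0,0,0,0.01]]'|sed -n 4p;python3 -c "
from tgt import *
where()"; done
```

```text
force: [-1.9, -1.4, -1.0]
unit mm x,y,foot: [  52.3 -112.4   97.1] F unit [-2.18 -0.91 -0.96]
force: [-1.6, -0.1, -0.7]
unit mm x,y,foot: [  52.4 -112.4   95.7] F unit [-1.54  0.23 -0.68]
force: [-1.8, -0.8, -1.5]
unit mm x,y,foot: [  52.5 -112.4   94.2] F unit [-1.93 -0.32 -1.49]
```

```bash
for i in 1 2 3 4; do python3 -m creep '[[0.001,0,0,0,0,0,0.01],[0.002,0,0.0001,0,0,0,0.01],[0.002,0,0.0001,0,0,0,0.01]]'|sed -n 4p;python3 -c "
from tgt import *
where()"; done
```

```text
force: [-2.3, -1.2, -1.2]
unit mm x,y,foot: [  52.4 -112.4   92.1] F unit [-2.51 -0.59 -1.24]
force: [-2.3, -1.0, -2.1]
unit mm x,y,foot: [  52.4 -112.4   90.1] F unit [-2.48 -0.45 -2.13]
force: [-2.8, -0.0, -1.2]
unit mm x,y,foot: [  52.4 -112.4   88.1] F unit [-2.75  0.65 -1.24]
force: [-1.7, -1.0, -0.3]
unit mm x,y,foot: [  52.4 -112.4   86.1] F unit [-1.87 -0.61 -0.35]
```

```bash
for i in 1 2 3; do python3 -m creep '[[0.001,0,0,0,0,0,0.01],[0.002,0,0.0001,0,0,0,0.01],[0.002,0,0.0001,0,0,0,0.01]]'|sed -n 4p;python3 -c "
from tgt import *
where()"; done;python3 look.py p11 1.45
```

```text
force: [-2.1, -0.4, -0.3]
unit mm x,y,foot: [  52.4 -112.4   84.1] F unit [-2.16  0.1  -0.3 ]
force: [-3.4, -0.7, -1.8]
unit mm x,y,foot: [  52.4 -112.4   82.1] F unit [-3.47  0.1  -1.79]
force: [-2.3, 0.1, -1.2]
unit mm x,y,foot: [  52.4 -112.4   80.1] F unit [-2.2   0.68 -1.21]
t 20.02 pos [0.6386 0.0178 0.2141] x [ 0.044  0.011 -0.999] yawy -1.3358 F [-2.3   0.15 -1.21] T [-0.23  0.84 -0.04] w 0.0126 j [-0.094  0.486  0.075  1.116  0.015  2.813]
unit mm x,y,foot: [  52.4 -112.4   80.1] F unit [-2.2   0.68 -1.21]
```

View pics/p11_ov.png

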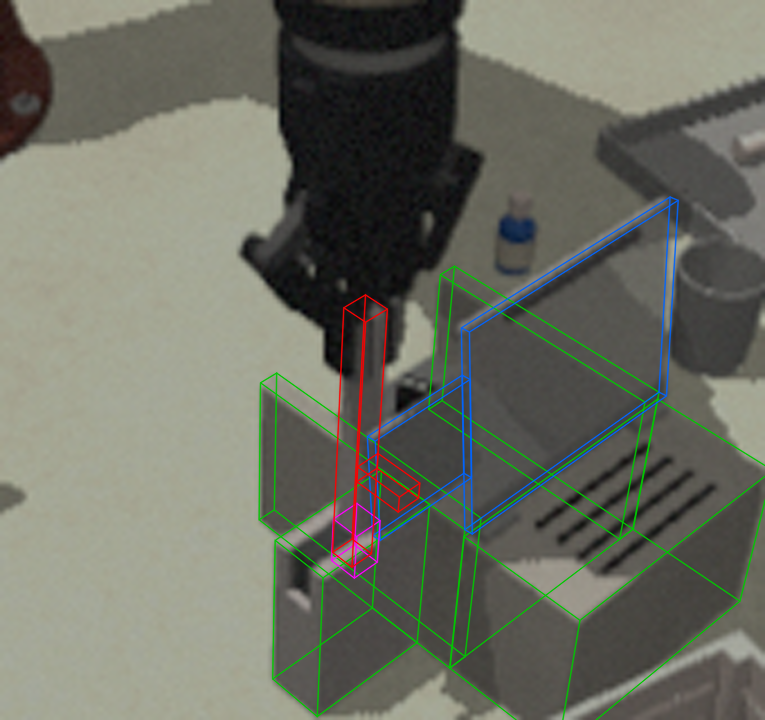

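Going in freely; foot about 25 mm deep. Continue to the bottom in 1 mm steps.

```bash
for i in 1 2 3 4; do python3 -m creep '[[0.0005,0,0,0,0,0,0.01],[0.001,0,0,0,0,0,0.01],[0.001,0,0,0,0,0,0.01]]'|sed -n 4p;python3 -c "
from tgt import *
where()"; done
```

```text
force: [-2.7, -1.6, -0.3]
unit mm x,y,foot: [  52.5 -112.4   79.2] F unit [-3.01 -0.97 -0.31]
force: [-2.7, -0.2, -0.4]
unit mm x,y,foot: [  52.5 -112.4   78.2] F unit [-2.63  0.44 -0.39]
force: [-2.1, -0.8, 0.4]
unit mm x,y,foot: [  52.5 -112.4   77.1] F unit [-2.23 -0.34  0.38]
force: [-3.0, -0.6, 0.3]
unit mm x,y,foot: [  52.6 -112.4   76.2] F unit [-3.04  0.15  0.26]
```

```bash
for i in 1 2 3; do python3 -m creep '[[0.0005,0,0,0,0,0,0.01],[0.0007,0,0,0,0,0,0.01],[0.0007,0,0,0,0,0,0.01]]'|sed -n 4p;python3 -c "
from tgt import *
where()"; done
```

```text
force: [-5.0, -0.8, 4.6]
unit mm x,y,foot: [  52.8 -112.4   75.9] F unit [-5.08  0.34  4.62]
force: [-5.8, -0.3, 9.5]
unit mm x,y,foot: [  53.  -112.5   75.8] F unit [-5.72  1.09  9.48]
force: [-7.5, 0.0, 13.9]
unit mm x,y,foot: [  53.2 -112.5   75.8] F unit [-7.28  1.77 13.88]
```

```bash
python3 -m creep '[[-0.0008,0,0,0,0,0,0.01],[-0.0016,0,0,0,0,0,0.01],[-0.0016,0,0,0,0,0,0.01]]' 20|sed -n 4p;python3 -c "
from tgt import *
where()"; python3 -m creep '[[0,0,0,0,0,0,0.018],[0,0,0,0,0,0,0.025],[0,0,0,0,0,0,0.04],[0,0,0,0,0,0,0.05],[0,0,0,0,0,0,0.05]]';python3 look.py p12 1.42
```

```text
force: [-3.2, -0.5, 4.7]
unit mm x,y,foot: [  52.8 -112.5   75.8] F unit [-3.2   0.3   4.75]
time_s: 23.7
eef_pos: [0.6389, 0.0178, 0.2097]
tool_rot: [0.081, 0.718, 0.085, -0.686]
force: [1.0, -0.2, -0.3]
width: 0.0498
t 23.7 pos [0.6389 0.0178 0.2097] x [ 0.044  0.011 -0.999] yawy -1.3358 F [ 1.01 -0.24 -0.32] T [-0.01  0.03  0.03] w 0.0498 j [-0.094  0.489  0.067  1.106  0.015  2.813]
unit mm x,y,foot: [  52.7 -112.4   75.7] F unit [ 0.92 -0.47 -0.32]
```

View pics/p12_ov.png

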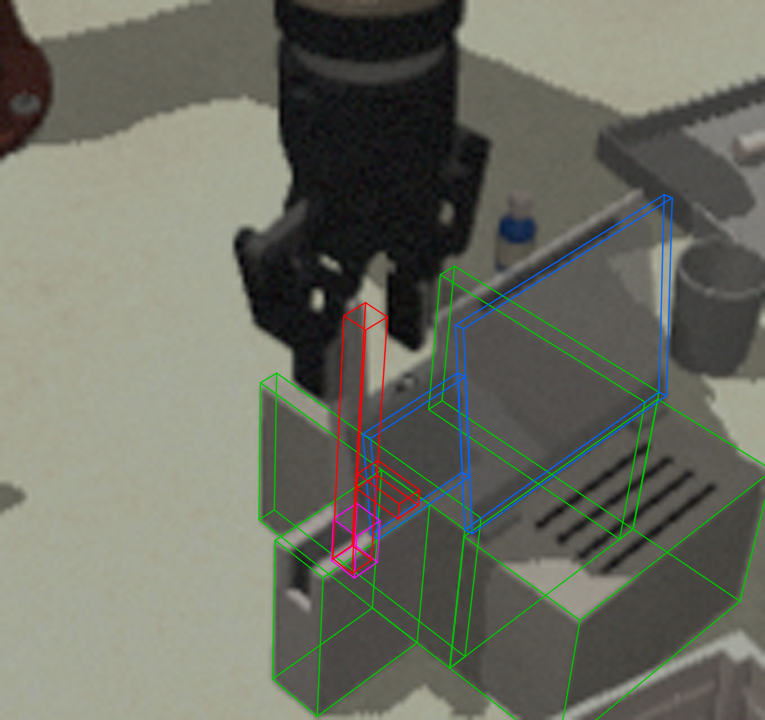

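View pics/p12_raw.png

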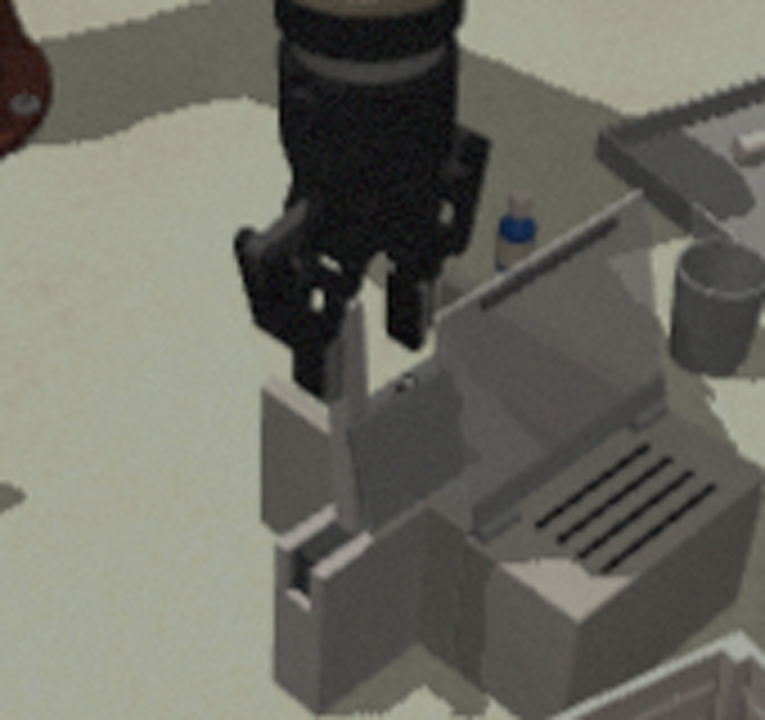

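```bash
python3 -m creep '[[0,0,0,0,0,0,0.05],[0,0,0,0,0,0,0.05],[-0.01,0,0,0,0,0,0.05],[-0.025,0,0,0,0,0,0.05],[-0.045,0,0,0,0,0,0.05],[-0.07,0,0,0,0,0,0.05],[-0.09,0,0,0,0,0,0.05],[-0.1,0,0,0,0,0,0.05],[-0.1,0,0,0,0,0,0.05]]';python3 look.py p13 1.33; python3 - <<'E'
from tgt import *
from h import *
pk=place(U,[[0,0,.2]])[0];print(pk, tgt(pk,U[2]-np.pi/2))
E
```

```text
time_s: 24.88
eef_pos: [0.6348, 0.0167, 0.3106]
tool_rot: [0.081, 0.719, 0.085, -0.686]
force: [0.6, 0.1, -0.3]
width: 0.0499
t 24.88 pos [0.6348 0.0167 0.3106] x [ 0.046  0.01  -0.999] yawy -1.3358 F [ 0.56  0.07 -0.29] T [-0.07  0.07  0.08] w 0.0499 j [-0.096  0.449  0.264  1.342  0.015  2.811]
unit mm x,y,foot: [  48.5 -112.5  176.6] F unit [ 0.56 -0.06 -0.29]
[0.5615 0.1149 0.2   ] [array([ 0.1073, -0.1124,  0.0531]), array([-0.  , -2.61, -0.  ])]
```

View pics/p13_ov.png

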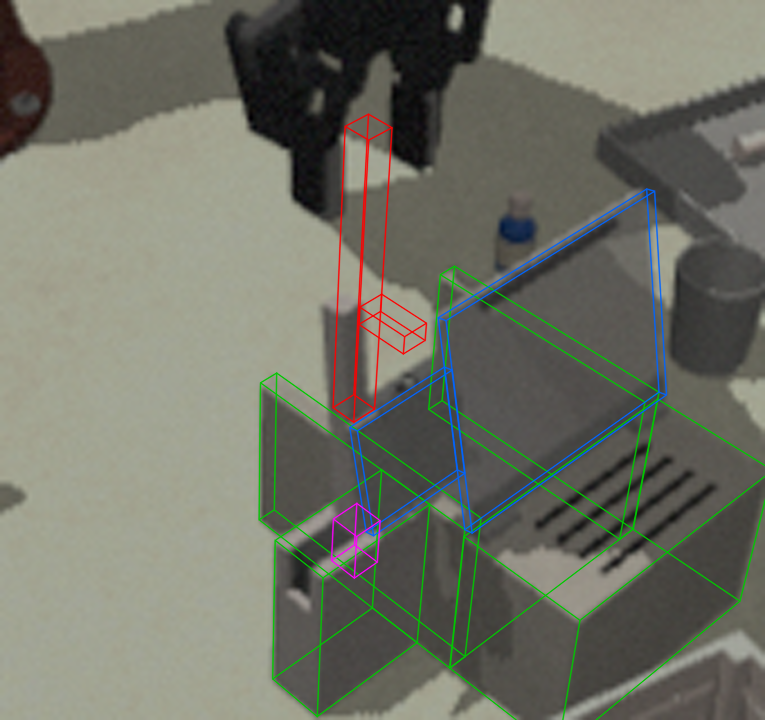

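```bash
python3 -m creep '[[0,0.02,0.015,0,0,0,0.05],[0,0.05,0.04,0,-1,0,0.05],[0,0.09,0.07,0,-2.6,0,0.05],[0,0.13,0.1,0,-2.6,0,0.05],[0,0.16,0.13,0,-2.6,0,0.05],[0,0.18,0.15,0,-2.6,0,0.05],[0,0.18,0.15,0,-2.6,0,0.05]]';python3 - <<'E'
from ov import *;from tgt import *
info()
t=manip.read_camera("top");s=manip.read_camera("scene");np.save("k_t.npy",t);np.save("k_s.npy",s)
overlay(t,"top",190,140,300,245,7,"pics/k_t_ov.png",U,1.33)
cv2.imwrite("pics/k_t.png",cv2.convertScaleAbs(crop(t,205,170,275,240,8.5),alpha=1.8));cv2.imwrite("pics/k_s.png",cv2.convertScaleAbs(crop(s,280,190,350,250,10),alpha=1.8))
for c in("top","scene"):
    for n in("knob","knob_grip","stay_grip"): print(c,n,[(np.round(d['extent']),round(d['confidence'],2)) for d in manip.recognise(n,c)[:2]])
for c in("top","scene"): print(proj(c,place(U,[[0,0,.091]])))
E
```

```text
time_s: 25.8
eef_pos: [0.5295, -0.1945, 0.302]
tool_rot: [-0.082, -0.702, -0.082, 0.703]
force: [0.6, 1.4, 0.6]
width: 0.0498
t 25.8 pos [ 0.5295 -0.1945  0.302 ] x [-0.001  0.001 -1.   ] yawy -1.3386 F [0.58 1.35 0.62] T [ 0.04 -0.04  0.02] w 0.0498 j [-0.481  0.344  0.086  1.315 -0.     2.428]
top knob [(array([230., 206., 244., 219.]), 0.7), (array([201., 151., 284., 237.]), 0.48)]
top knob_grip [(array([268., 175., 272., 184.]), 0.38), (array([201., 170., 273., 187.]), 0.17)]
top stay_grip [(array([267., 170., 271., 182.]), 0.64)]
scene knob []
scene knob_grip [(array([304., 172., 378., 248.]), 0.64)]
scene stay_grip [(array([302., 198., 312., 251.]), 0.82), (array([286., 176., 400., 290.]), 0.73)]
[[234.47680403 210.07447786]]
[[325.18872651 215.90637052]]
```

View pics/k_t.png

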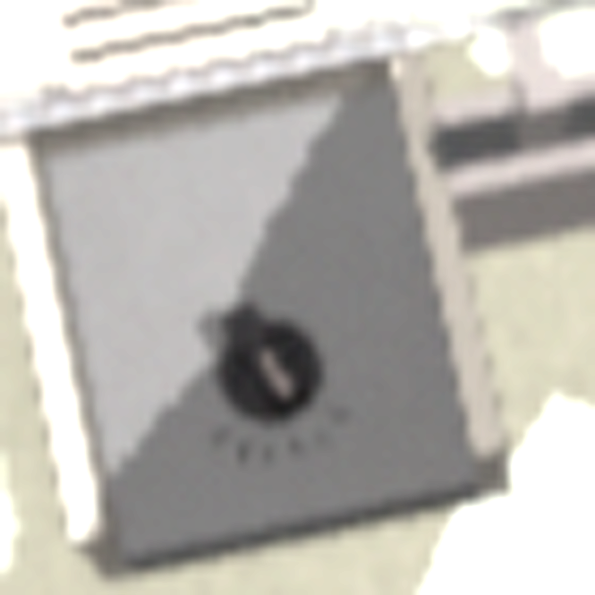

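View pics/k_s.png

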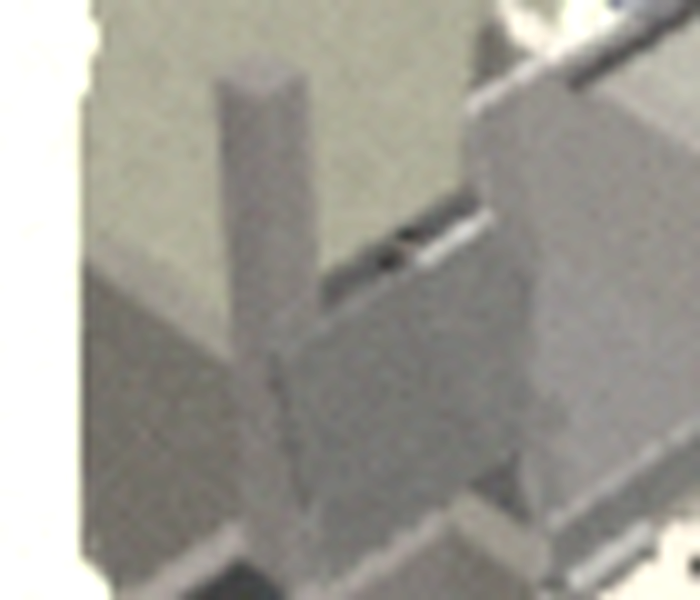

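View pics/k_t_ov.png

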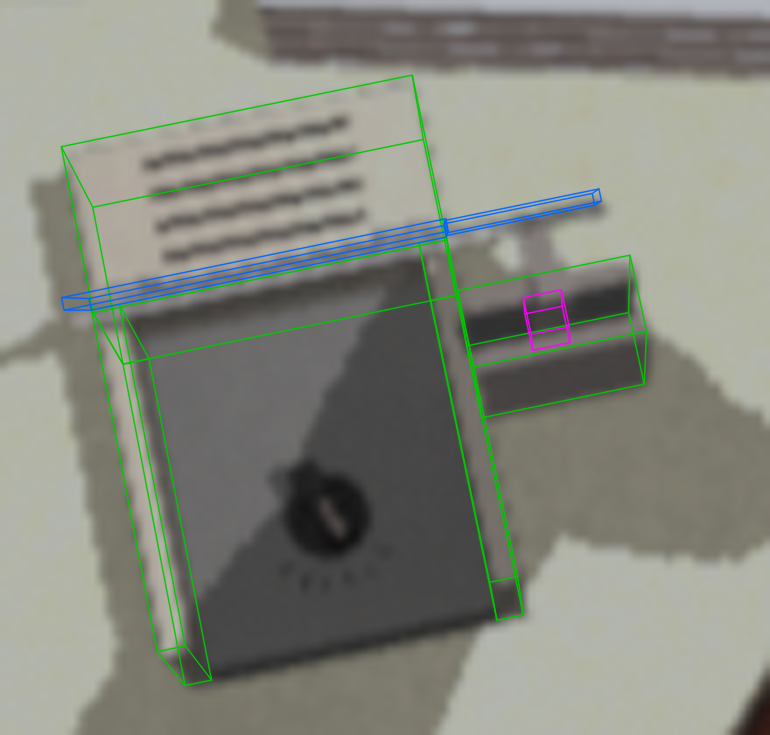

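```bash
python3 - <<'E'
from h import *;from tgt import *
A=lambda L:(np.array(L,float)+.5)/8.5-.5+[205,170]
a,b=[unproj("top",A(p),.091) for p in([266,352],[291,400])];print(a,b)
d=b-a;be=np.arctan2(d[1],d[0]);print("line dir world",be,"unit",be-U[2])
t=np.load("k_t.npy");cv2.imwrite("pics/k_t2.png",cv2.convertScaleAbs(crop(t,222,198,252,226,20),alpha=2.2))
for r in(-.018,0,.018):
  print(r,(proj("top",place([.5605,.1146,be],[[r,0,.091]]))-[222,198]+.5)*20)
print((proj("top",place([.5605,.1146,be],[[0,0,.053]]))-[222,198]+.5)*20)
E
```

```text
[0.55889687 0.11069787 0.091     ] [0.54208237 0.10129067 0.091     ]
line dir world -2.631507850097528 unit -2.866507850097528
-0.018 [[206.5977361 153.0635832]]
0 [[261.28107852 258.14527398]]
0.018 [[316.17020387 363.60451409]]
[[280.48518309 304.18623904]]
```

View pics/k_t2.png

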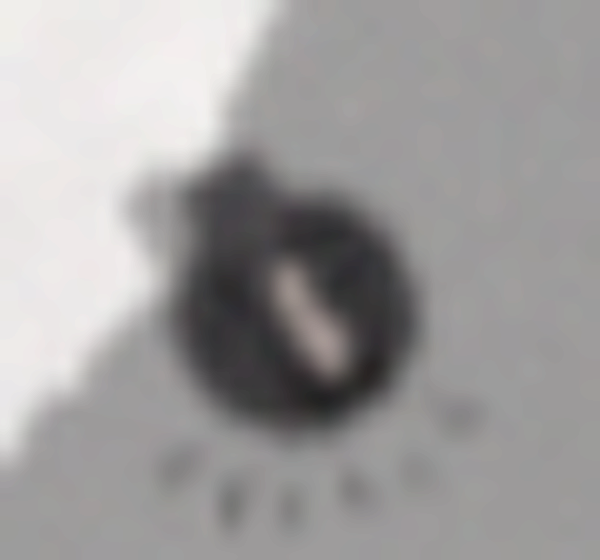

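```bash
python3 -m creep '[[0,0,0,-10,0,0,0.06],[0,0,0,-20,0,0,0.06],[0,0,0,-30,0,0,0.06],[0,0,0,-40,0,0,0.06],[0,0,0,-50,0,0,0.06],[0,0,0,-60,0,0,0.06],[0,0,0,-70,0,0,0.06],[0,0,0,-80,0,0,0.06],[0,0,0,-90,0,0,0.06],[0,0,0,-100,0,0,0.06],[0,0,0,-110,0,0,0.06],[0,0,0,-120,0,0,0.06]]' 20;python3 - <<'E'
from tgt import *
info();print(tgt([.5598,.1136,.30],2.081))
E
```

```text
time_s: 27.7
eef_pos: [0.5309, -0.1928, 0.3028]
tool_rot: [0.65, 0.277, 0.65, -0.277]
force: [0.3, 0.2, 0.0]
width: 0.0599
t 27.7 pos [ 0.5309 -0.1928  0.3028] x [ 0.  0. -1.] yawy 0.7649 F [0.31 0.24 0.01] T [ 0.05 -0.01  0.01] w 0.0599 j [-0.478  0.344  0.089  1.315  0.     0.328]
[array([ 0.0028,  0.233 , -0.201 ]), array([-75.4,   0. ,  -0. ])]
```

```bash
python3 -m creep '[[0,0.03,-0.026,-10,0,0,0.06],[0,0.06,-0.052,-20,0,0,0.06],[0,0.09,-0.078,-30,0,0,0.06],[0,0.12,-0.103,-40,0,0,0.06],[0,0.15,-0.129,-50,0,0,0.06],[0,0.18,-0.155,-60,0,0,0.06],[0,0.21,-0.181,-70,0,0,0.06],[0.0028,0.233,-0.201,-75.4,0,0,0.06],[0.0028,0.233,-0.201,-75.4,0,0,0.06],[0.0028,0.233,-0.201,-75.4,0,0,0.06]]';python3 - <<'E'
from tgt import *
info();print(tgt([.5598,.1136,.16],2.081))
s=manip.read_camera("scene");cv2.imwrite("pics/k1.png",crop(s,230,90,400,290,3.5))
E
```

```text
time_s: 28.95
eef_pos: [0.5614, 0.1129, 0.3]
tool_rot: [0.685, -0.176, 0.685, 0.176]
force: [0.5, -0.2, -0.4]
width: 0.0599
t 28.95 pos [0.5614 0.1129 0.3   ] x [-0. -0. -1.] yawy 2.074 F [ 0.45 -0.23 -0.42] T [-0.02  0.01  0.03] w 0.0599 j [ 0.071  0.361  0.106  1.316 -0.    -0.432]
[array([ 0.14  ,  0.0014, -0.0011]), array([-0.4 , -0.01,  0.01])]
```

View pics/k1.png

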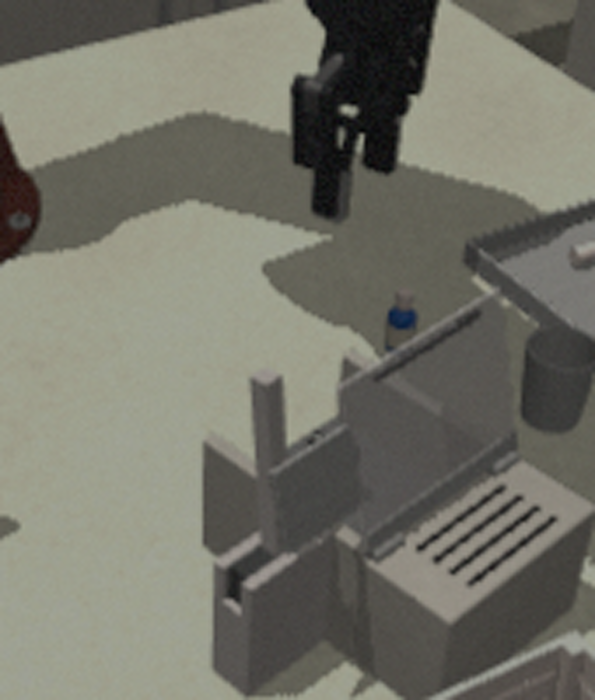

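```bash
python3 -m creep '[[0.03,0.0014,-0.0011,0,0,0,0.05],[0.07,0.0014,-0.0011,0,0,0,0.05],[0.11,0.0014,-0.0011,0,0,0,0.05],[0.15,0.0014,-0.0011,0,0,0,0.05],[0.18,0.0014,-0.0011,0,0,0,0.05],[0.2,0.0014,-0.0011,0,0,0,0.05],[0.215,0.0014,-0.0011,0,0,0,0.05],[0.225,0.0014,-0.0011,0,0,0,0.05],[0.233,0.0014,-0.0011,0,0,0,0.05],[0.233,0.0014,-0.0011,0,0,0,0.05],[0.233,0.0014,-0.0011,0,0,0,0.05]]';python3 - <<'E'
from tgt import *
info();print(tgt([.5598,.1136,.066],2.081))
s=manip.read_camera("scene");cv2.imwrite("pics/k2.png",crop(s,230,90,400,290,3.5))
E
```

```text
time_s: 30.38
eef_pos: [0.5603, 0.1138, 0.0676]
tool_rot: [0.685, -0.176, 0.684, 0.176]
force: [0.1, -0.1, -0.6]
width: 0.0505
t 30.38 pos [0.5603 0.1138 0.0676] x [ 0.001  0.    -1.   ] yawy 2.0745 F [ 0.1  -0.1  -0.64] T [ 0.01  0.04 -0.02] w 0.0505 j [ 0.072  0.526 -0.277  0.767  0.    -0.431]
[array([ 0.0016,  0.0001, -0.0005]), array([-0.37,  0.05,  0.02])]
```

View pics/k2.png

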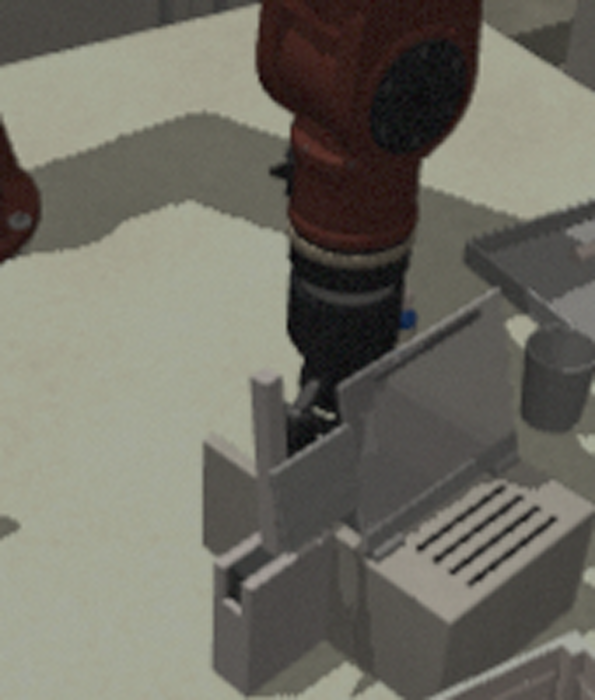

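```bash
python3 -m creep '[[0,0,0,0,0,0,0.03],[0,0,0,0,0,0,0.02],[0,0,0,0,0,0,0.01],[0,0,0,0,0,0,0.01],[0,0,0,0,0,0,0.01],[0,0,0,0,0,0,0.01]]' 25;python3 - <<'E'
from tgt import *
info()
E
```

```text
time_s: 31.18
eef_pos: [0.5602, 0.1134, 0.0673]
tool_rot: [0.685, -0.176, 0.685, 0.176]
force: [0.6, -4.6, 4.5]
width: 0.0127
t 31.18 pos [0.5602 0.1134 0.0673] x [ 0.001 -0.001 -1.   ] yawy 2.0743 F [ 0.62 -4.6   4.46] T [-1.   -0.11 -0.06] w 0.0127 j [ 0.072  0.526 -0.278  0.766 -0.001 -0.431]
```

```bash
python3 -m creep '[[0,0,0,4,0,0,0.01],[0,0,0,9,0,0,0.01],[0,0,0,14,0,0,0.01],[0,0,0,19,0,0,0.01],[0,0,0,24,0,0,0.01],[0,0,0,29,0,0,0.01],[0,0,0,34,0,0,0.01],[0,0,0,39,0,0,0.01],[0,0,0,44,0,0,0.01],[0,0,0,49,0,0,0.01],[0,0,0,49,0,0,0.01]]';python3 - <<'E'
from tgt import *
info()
E
```

```text
time_s: 32.55
eef_pos: [0.5601, 0.1144, 0.0673]
tool_rot: [0.696, 0.124, 0.696, -0.123]
force: [-0.3, 0.6, 5.6]
width: 0.0127
t 32.55 pos [0.5601 0.1144 0.0673] x [ 0.001  0.001 -1.   ] yawy 1.2203 F [-0.29  0.64  5.57] T [ 0.21 -0.15 -0.08] w 0.0127 j [ 0.073  0.526 -0.278  0.766  0.001  0.423]
```

Turned 0.854 rad smoothly (torque 0.08 N m, just friction). Continue in small steps to the stop.

```bash
python3 -m creep '[[0,0,0,3,0,0,0.01],[0,0,0,6,0,0,0.01],[0,0,0,9,0,0,0.01],[0,0,0,9,0,0,0.01]]' >/dev/null; python3 -c "
from tgt import *
info()";  python3 -m creep '[[0,0,0,2,0,0,0.01],[0,0,0,4,0,0,0.01],[0,0,0,4,0,0,0.01]]' >/dev/null; python3 -c "
from tgt import *
info()"
```

```text
t 33.05 pos [0.5602 0.1145 0.0673] x [ 0.001  0.002 -1.   ] yawy 1.0648 F [-0.04  2.92  5.47] T [ 0.65 -0.25 -0.1 ] w 0.0128 j [ 0.073  0.526 -0.278  0.766  0.001  0.579]
t 33.42 pos [0.5603 0.1146 0.0673] x [ 0.001  0.002 -1.   ] yawy 0.9947 F [1.14 3.96 5.6 ] T [ 0.86 -0.33 -0.05] w 0.0128 j [ 0.073  0.526 -0.278  0.766  0.002  0.649]
```

```bash
for i in 1 2; do python3 -m creep '[[0,0,0,1.5,0,0,0.01],[0,0,0,3,0,0,0.01],[0,0,0,3,0,0,0.01]]' >/dev/null; python3 -c "
from tgt import *
info()"; done
```

```text
t 33.8 pos [0.5603 0.1146 0.0673] x [ 0.001  0.002 -1.   ] yawy 0.9428 F [1.72 4.33 6.19] T [ 0.9  -0.32  0.46] w 0.013 j [ 0.073  0.526 -0.278  0.766  0.002  0.701]
t 34.17 pos [0.5603 0.1146 0.0674] x [ 0.001  0.001 -1.   ] yawy 0.8922 F [0.72 3.4  6.33] T [ 0.77 -0.29  1.64] w 0.0127 j [ 0.073  0.526 -0.278  0.766  0.001  0.752]
```

```bash
python3 -m creep '[[0,0,0,-1.5,0,0,0.01],[0,0,0,-3,0,0,0.01],[0,0,0,-3,0,0,0.01]]' >/dev/null; python3 -c "
from tgt import *
info()"; python3 -m creep '[[0,0,0,0,0,0,0.02],[0,0,0,0,0,0,0.03],[0,0,0,0,0,0,0.045],[0,0,0,0,0,0,0.045],[-0.02,0,0,0,0,0,0.045],[-0.05,0,0,0,0,0,0.045],[-0.09,0,0,0,0,0,0.045],[-0.13,0,0,0,0,0,0.045],[-0.17,0,0,0,0,0,0.045],[-0.2,0,0,0,0,0,0.045],[-0.22,0,0,0,0,0,0.045],[-0.22,0,0,0,0,0,0.045]]'
```

```text
t 34.55 pos [0.5603 0.1146 0.0673] x [ 0.001  0.002 -1.   ] yawy 0.9433 F [1.26 5.01 5.64] T [ 1.01 -0.37  0.53] w 0.0126 j [ 0.073  0.526 -0.278  0.766  0.002  0.701]
time_s: 36.05
eef_pos: [0.5606, 0.1137, 0.2883]
tool_rot: [0.673, 0.22, 0.671, -0.219]
force: [-0.3, 0.8, -0.4]
width: 0.0452
```

```bash
python3 -m creep '[[0,-0.04,0.02,0,0,0,0.045],[0,-0.08,0.045,0,0,0,0.045],[0,-0.12,0.07,0,0,0,0.045],[0,-0.16,0.095,0,0,0,0.045],[0,-0.2,0.12,0,0,0,0.045],[0,-0.24,0.14,0,0,0,0.045],[0,-0.261,0.153,0,0,0,0.045],[0,-0.261,0.153,0,0,0,0.045],[0,-0.261,0.153,0,0,0,0.045]]' >/dev/null;python3 - <<'E'
from ov import *;from tgt import *
info()
t=manip.read_camera("top");s=manip.read_camera("scene")
A=lambda L:np.array(L)
cv2.imwrite("pics/f_t2.png",cv2.convertScaleAbs(crop(t,222,198,252,226,20),alpha=2.2));overlay(s,"scene",230,130,400,290,4.5,"pics/f_s.png",U,1.33)
cv2.imwrite("pics/f_all.png",t[:,:,::-1])
E
```

```text
t 37.17 pos [ 0.5292 -0.1866  0.2862] x [-0.001  0.001 -1.   ] yawy 0.9402 F [-0.    0.27 -0.64] T [ 0.03 -0.03  0.05] w 0.0452 j [-0.469  0.342  0.043  1.273  0.     0.161]
```

View pics/f_t2.png

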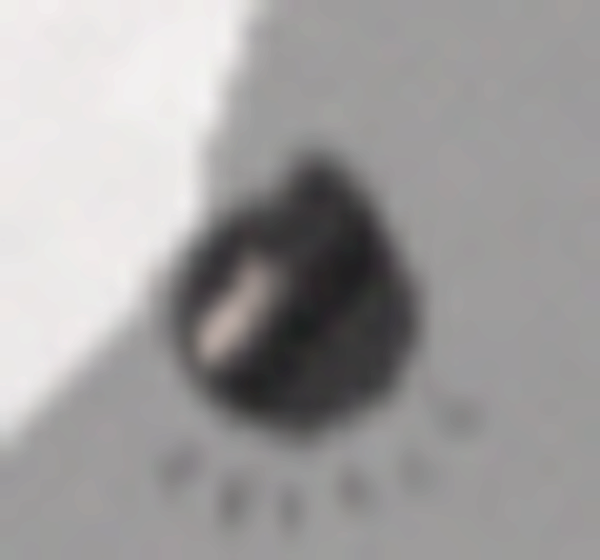

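View pics/f_s.png

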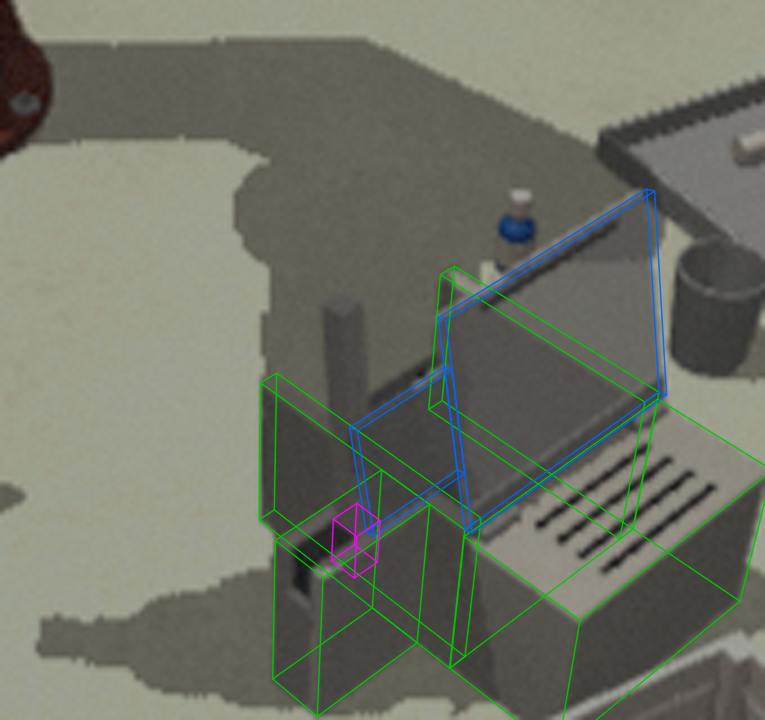

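View pics/f_all.png

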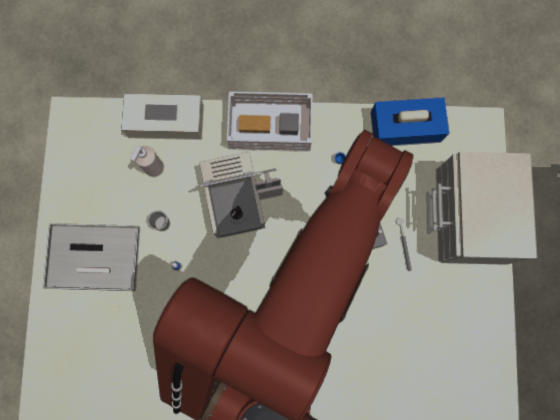

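```bash
python3 -c "
from tgt import *
info();print(manip.job_done())"
```

```text
t 37.27 pos [ 0.5295 -0.1863  0.2867] x [-0.001  0.    -1.   ] yawy 0.9412 F [ 0.43 -1.19 -0.37] T [ 0.02 -0.07  0.05] w 0.0453 j [-0.469  0.342  0.043  1.273  0.     0.161]
the job is handed in; nothing more can be done
None
```

I did the whole task in one attempt and handed it in at 37.3 s of the 72 s allowed; the hand-in reports no verdict.

- **Cover lift:** I took the stay from the stand and lifted the cover with its toe under the tab. The arm read about 3 to 4 N while lifting.
- **Seating:** The stay went into the socket without catching, about 0.4 mm to the side of the nominal hole centre. It met the bottom about 30 mm down, pressed with at most about 14 N at the wrist, and I then released it.
- **Knob:** I turned it clockwise about 1.1 rad until the torque jumped from 0.1 to 1.6 N m, which I took as the stop. I then eased off and opened the fingers.

**Last checks:** The stay stands in the socket and the cover rests on it at about 1.33 rad. The knob's white line has swung about 64° clockwise in the top picture. The arm is clear of everything and reads no contact force.

**What disagreed or was not measured:**
- **Camera agreement:** The two cameras placed the unit about 2 to 3 mm apart, so I used a compromise for the knob and feel for the socket.
- **Stay lean:** The stay tilted a little in the fingers while lifting, which I corrected. After release it settled about 0.08 rad towards the front, within the socket's play and under the 0.25 rad limit.
- **Knob angle:** I could not read it directly. That it is on its stop rests on the torque jump and the picture.
- **Bystanders:** I did not measure them again at the end. No unexpected force showed, and those visible in the last pictures look unmoved; the arm hid the probe and the dropper.

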